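Drip-dry the staining baskets on the fold-up stand

ROBOT

A 6-joint arm with a two-finger parallel gripper is mounted at the origin on a cart in front of the work surface, level with it; the furniture and walls round the work are solid. World frame = base frame: x ahead of the robot, y to its left, z up, the work surface at z = 0. Lengths are in mm, angles in rad, forces in N, time in s.
With the tool pointing down it reaches from about 425 to 950 mm from the base axis. Payload 3.5 kg.
Tool frame: the origin (TCP) lies at the very end of the fingers, on their centre line; the grasp point (between the pads) lies 19 mm behind it; z points along the fingers, y is the direction in which the jaws open and shut (so a half turn about z gives the same grasp; the last joint's range is limited). The gripper opens to 85 mm and grips with 20 to 120 N. Pads are 22 mm wide; open, the fingers measure 114 mm over their backs; the gripper's body (76 mm by 85 mm) begins 54 mm behind the grasp point. The pads swing forward as they close: fully open they stand 13 mm farther back than shut.
Start: joints at [-1.39, 0.286, 1.577, -0, 1.279, -0.15], TCP at [219.263, -638.381, 231.325] pointing down, gripper open.
Joint ranges: [-2.77, 2.77], [-0.9, 2.22], [0.21, 2.48], [-1.53, 4.67], [0.24, 2.81], [-2.84, 2.84]. Speed limits (rad/s): [2.79, 2.79, 3.14, 3.14, 3.14, 3.14].

INTERFACE

Orientations are given as [roll, pitch, yaw] about the fixed x, y, z axes, in that order (R = Rz(yaw) Ry(pitch) Rx(roll)).
In Python, from station import bot gives the robot as it stands.
- The arm moves only by the tool jog_arm, never from a script. Its arguments are lists of equal length, an entry for each row: "linear": the shift along the tool's x, y, z in m, a list of three; "rot": the turn, a rotation vector about the tool's x, y, z in rad, a list of three. In form: {"linear": [[x, y, z], ...], "rot": [[wx, wy, wz], ...]}. A call has exactly 5 rows; each row is the pose to reach, as a shift and turn from the pose commanded when the call began, along the tool's axes at that moment; what a row does not reach only later rows make up. A row lasts 1/12 s, in which the tool goes at most 41.7 mm and 7.16 degrees, less where a joint would pass 70% of its speed; a pose out of reach is approached as far as the arm can. A call with a gripper value outside its range is refused whole. "gripper" is the closure, from 0 (fully open) to 1 (shut), set as the call begins (left out, the last holds). The fingers move at their own pace and stop on an object; "squeeze" is the grip in N (left out, the last holds). Time passes only in rows, so rows that repeat a pose let the fingers close, or fill a call up. It gives the time, the measured TCP pose, the force and the opening at its end, in the units of the state.
- bot.get_obs(): the state, without advancing time (a new reading comes with each control period).
- bot.get_image(name): name is "side" or "top"; returns a dict with "color" (400x640x3 uint8, blue, green, red), "fx", "fy", "cx", "cy" (pixels), "view" (4x4, takes a point from world to camera coordinates). Camera axes: x right, y down, z forward; pixel columns grow to the right and rows downward; lengths in mm; the calibration is good to about 2 mm. A picture is of the moment at which its call begins. There is no depth.
- bot.close_job(): hands the job in, once; it reports no verdict.
The state is a dict: "time": time; "joints": joint angles; "joint_velocities": joint speeds; "tau": joint torques, N m; "ee_pos": TCP position; "orientation": TCP orientation; "wrist_force": force on the tool from outside, world axes, zero at the start; "torque": the same for the moment, N m; "opening": finger opening in mm.
Only numpy, scipy, OpenCV 4.12 (cv2) and the standard library are available. Lean on these libraries where they do the work, as an engineer would, in place of code of your own. Each camera call takes 0.05 s, during which the arm holds its last target. There are 200 camera calls.

TASK

Push each of the drip stand's two sprung arms up and back until it snaps upright, then hang every staining basket on the worktop by its wire bail on a hook of its own. When all of them hang still and free, press the green start key of the bench timer to time the dripping. Leave the other things on the bench alone.

Things in the scene. Friction and masses are not known exactly. Their poses are not given: they have to be found in the camera images.
- stand: fixed fold-up drip stand: shallow steel tray in front (x = -105 to +5 mm, 330 mm along y, rim 14 mm high), grey rear rail (to x = +40 mm), two sprung arms side by side. Origin on the worktop under the middle of the hinge line; x to its back, y along the row of hooks to the left, z up. The arms hinge about its y at x = 0, 55 mm above the worktop; cheeks 66 mm high
- fold_left (a joint): left arm of the stand (stand y = +80 mm), rad: 0 folded, leaning 0.96 rad forward (to the robot) over the tray; 0.96 upright at its stop. Over-centre springs hold it at either stop: push its pad back and up along the arc with 5 to 10 N; past about 0.6 rad it snaps upright by itself
- pad_left (a point): centre of the front face of the black push pad at the top of the left arm: 44 mm wide (along the stand's y), 38 mm tall, 171 mm from the hinge. The frame turns with the arm: z along the arm away from the hinge, -x out of the pad's front face
- hook_left_0 (a point): seat of the left hook of the left arm: top of the lowest point of a 6 mm wire peg that points forward (arm -x); its end, 84 mm before the arm, turns up to 11 mm above the seat. Seat 65 mm before the arm, 127 mm from the hinge along it; arm up: 182 mm above the worktop. The four seats are 80 mm apart in a row. Frame as the pad's
- hook_left_1 (a point): seat of the right hook of the left arm: top of the lowest point of a 6 mm wire peg that points forward (arm -x); its end, 84 mm before the arm, turns up to 11 mm above the seat. Seat 65 mm before the arm, 127 mm from the hinge along it; arm up: 182 mm above the worktop. The four seats are 80 mm apart in a row. Frame as the pad's
- fold_right (a joint): right arm of the stand (stand y = -80 mm), rad: 0 folded, leaning 0.96 rad forward (to the robot) over the tray; 0.96 upright at its stop. Over-centre springs hold it at either stop: push its pad back and up along the arc with 5 to 10 N; past about 0.6 rad it snaps upright by itself
- pad_right (a point): centre of the front face of the black push pad at the top of the right arm: 44 mm wide (along the stand's y), 38 mm tall, 171 mm from the hinge. The frame turns with the arm: z along the arm away from the hinge, -x out of the pad's front face
- hook_right_0 (a point): seat of the left hook of the right arm: top of the lowest point of a 6 mm wire peg that points forward (arm -x); its end, 84 mm before the arm, turns up to 11 mm above the seat. Seat 65 mm before the arm, 127 mm from the hinge along it; arm up: 182 mm above the worktop. The four seats are 80 mm apart in a row. Frame as the pad's
- hook_right_1 (a point): seat of the right hook of the right arm: top of the lowest point of a 6 mm wire peg that points forward (arm -x); its end, 84 mm before the arm, turns up to 11 mm above the seat. Seat 65 mm before the arm, 127 mm from the hinge along it; arm up: 182 mm above the worktop. The four seats are 80 mm apart in a row. Frame as the pad's
- basket_0: steel wire basket 42 x 42 mm, walls 38 mm high, 0.1 kg; four alike, may be absent. Origin: centre of underside, z up. A 5 mm wire bail spans it along its y, peak in the middle; on it a white square grip 14 x 14 mm (sides along x and y), 105 to 131 mm above the underside, 10 mm clear of the wire. It hangs with the bail across the peg: basket y along stand y, either way round
- bail_0 (a point): underside of the peak of the bail of basket_0, 90 mm above its underside: this comes to lie on a hook's seat. The opening under it is 39 mm wide and about 50 mm high
- basket_1: steel wire basket 42 x 42 mm, walls 38 mm high, 0.1 kg; four alike, may be absent. Origin: centre of underside, z up. A 5 mm wire bail spans it along its y, peak in the middle; on it a white square grip 14 x 14 mm (sides along x and y), 105 to 131 mm above the underside, 10 mm clear of the wire. It hangs with the bail across the peg: basket y along stand y, either way round
- bail_1 (a point): underside of the peak of the bail of basket_1, 90 mm above its underside: this comes to lie on a hook's seat. The opening under it is 39 mm wide and about 50 mm high
- basket_2: steel wire basket 42 x 42 mm, walls 38 mm high, 0.1 kg; four alike, may be absent. Origin: centre of underside, z up. A 5 mm wire bail spans it along its y, peak in the middle; on it a white square grip 14 x 14 mm (sides along x and y), 105 to 131 mm above the underside, 10 mm clear of the wire. It hangs with the bail across the peg: basket y along stand y, either way round
- bail_2 (a point): underside of the peak of the bail of basket_2, 90 mm above its underside: this comes to lie on a hook's seat. The opening under it is 39 mm wide and about 50 mm high
- basket_3: steel wire basket 42 x 42 mm, walls 38 mm high, 0.1 kg; four alike, may be absent. Origin: centre of underside, z up. A 5 mm wire bail spans it along its y, peak in the middle; on it a white square grip 14 x 14 mm (sides along x and y), 105 to 131 mm above the underside, 10 mm clear of the wire. It hangs with the bail across the peg: basket y along stand y, either way round
- bail_3 (a point): underside of the peak of the bail of basket_3, 90 mm above its underside: this comes to lie on a hook's seat. The opening under it is 39 mm wide and about 50 mm high
- start_key (a point): centre of the top of the start key of the white bench timer (62 x 68 mm, 16 mm high, fixed to the worktop in front of the stand): the round green key at a corner of its face, 12 mm across and 2 mm proud of the face (18 mm above the worktop); press straight down
- timer_start (a joint): travel of the start key (m): 0 released, 0.0012 fully pressed; it springs back
- canister_0: white canister with black foot, 41 mm across, 67 mm tall; origin at the centre of its underside; a bystander, to be left alone
- canister_1: black canister with white foot, 41 mm across, 67 mm tall; origin at the centre of its underside; a bystander, to be left alone
- oil_small: small brown glass bottle, 26 mm across, 50 mm tall; origin at the centre of its underside; a bystander, to be left alone
- filter_cube: black filter cube, 38 x 40 x 35 mm; origin at the centre of its underside; a bystander, to be left alone
- coverslips: clear coverslip box, 30 x 34 x 17 mm; origin at the centre of its underside; a bystander, to be left alone
Not all that is in view belongs to the job. What is shaped like the basket_0 but purple is not meant. Leave any blue look-alike of the basket_2 alone.

How it is judged (in metres and radians):
On the way, in this order (a step that is already met when the one before it is completed fails the run):
1. both arms of the stand have snapped upright (value of joint each of fold_left, fold_right above 0.92 rad), for 0.2 s.
2. every basket present hangs by its bail on a hook of its own, released (all of step 1 and (distance between bail_0 and hook_left_0 below 0.02 m or distance between bail_0 and hook_left_1 below 0.02 m or distance between bail_0 and hook_right_0 below 0.02 m or distance between bail_0 and hook_right_1 below 0.02 m) and height (world z) of each of basket_0, basket_1, basket_2, basket_3 above 0.07 m and angle between each of basket_0, basket_1, basket_2, basket_3's own z axis and vertical below 0.25 rad and linear speed of each of basket_0, basket_1, basket_2, basket_3 below 0.06 m/s and contact force between each of basket_0, basket_1, basket_2, basket_3 and the fingers below 0.05 N and (distance between bail_1 and hook_left_0 below 0.02 m or distance between bail_1 and hook_left_1 below 0.02 m or distance between bail_1 and hook_right_0 below 0.02 m or distance between bail_1 and hook_right_1 below 0.02 m) and (distance between bail_2 and hook_left_0 below 0.02 m or distance between bail_2 and hook_left_1 below 0.02 m or distance between bail_2 and hook_right_0 below 0.02 m or distance between bail_2 and hook_right_1 below 0.02 m) and (distance between bail_3 and hook_left_0 below 0.02 m or distance between bail_3 and hook_left_1 below 0.02 m or distance between bail_3 and hook_right_0 below 0.02 m or distance between bail_3 and hook_right_1 below 0.02 m) and horizontal distance between each of bail_1, bail_2, bail_3 and bail_0 above 0.05 m and horizontal distance between each of bail_2, bail_3 and bail_1 above 0.05 m and horizontal distance between bail_3 and bail_2 above 0.05 m), for 0.3 s.
3. the timer's start key is pressed (value of joint timer_start above 0.0007 m), for 0.02 s.
At the end, for the whole second after the job is handed in: Both arms upright (over 0.92 rad); each basket present hangs released on its own hook, tilt under 0.25 rad, slower than 0.06 m/s, its bail's peak within 20 mm of the hook's seat; timer key pressed after that and released; bystanders within 50 mm of their places (all of step 2 and distance of each of canister_0, canister_1, oil_small, filter_cube, coverslips from where it was at the start of the episode below 0.05 m and value of joint timer_start below 0.0005 m); the robot touches nothing.
It fails at once if a bystander is shoved away or lifted (distance of any of canister_0, canister_1, oil_small, filter_cube, coverslips from where it was at the start of the episode above 0.06 m).
Of basket_0, basket_1, basket_2, basket_3 only 3 to 4 are there at a start; the rules pass over those that are not, and their reading is None.
At some moment in a run one of basket_0, basket_1, basket_2, basket_3 may be knocked a few centimetres aside while the robot is not near it.
Once in a run the grip may slacken for a moment while it holds something.
It also fails if it takes over 210 s, if anything falls off the work surface, if the arm or the gripper's body presses on something with over 40 N, if the wrist force passes 120 N, or if a joint passes its speed limit or range.

## Working session

There is one attempt and no reset: what is moved stays moved. The work goes in short steps, Python scripts to look and compute and a tool call to move; the robot and the scene stay as the last step left them, time stands still between calls to the robot, and variables do not carry over. Pictures are saved under pics/ and viewed, about 12 in all and at most 16, crops included, and the job is handed in when it is done.

Besides the shell and the picture viewer there is one more tool, called after ">>>" in YAML: its name, and indented under it one key for each argument. jog_arm: Moves the arm, as the interface text tells. Its arguments: {"type":"object","properties":{"linear":{"type":"array","items":{"type":"array","items":{"type":"number"}}},"rot":{"type":"array","items":{"type":"array","items":{"type":"number"}}},"gripper":{"type":"number"},"squeeze":{"type":"number"}},"required":["linear","rot"]}

```bash
ls; mkdir -p pics; cat > h.py <<'E'
import numpy as np, cv2, json
from station import bot
def snap(n,f):
    im=bot.get_image(n); cv2.imwrite(f'pics/{f}.png',im['color'])
    np.savez(f'pics/{f}.npz',**{k:np.array(im[k]) for k in('fx','fy','cx','cy','view')},color=im['color']); return im
def load(f): return np.load(f'pics/{f}.npz')
def px2w(im,u,v,z):
    V=np.array(im['view']);R=V[:3,:3];t=V[:3,3]
    d=R.T@np.array([(u-im['cx'])/im['fx'],(v-im['cy'])/im['fy'],1]);o=-R.T@t
    return o+d*(z-o[2])/d[2]
def w2px(im,p):
    q=np.array(im['view'])@np.append(p,1); return np.array([im['fx']*q[0]/q[2]+im['cx'],im['fy']*q[1]/q[2]+im['cy']])
E
python3 - <<'E'
from h import *
for n in('top','side'):
    im=snap(n,n+'0'); print(n,im['fx'],im['cx'],im['cy']);print(np.round(im['view'],3))
o=bot.get_obs();print({k:np.round(v,3) for k,v in o.items()})
E
```

```text
pics
top 423.0649974073142 317.12879061657907 198.60780179248974
[[-1.900000e-02 -9.990000e-01 -3.000000e-02 -2.111900e+01]
 [-9.960000e-01  2.100000e-02 -8.600000e-02  5.175150e+02]
 [ 8.700000e-02  2.800000e-02 -9.960000e-01  1.291456e+03]
 [ 0.000000e+00  0.000000e+00  0.000000e+00  1.000000e+00]]
side 401.2418325302015 313.2364335308821 195.31778470678296
[[-2.92000e-01 -9.56000e-01  1.30000e-02  1.08203e+02]
 [-5.97000e-01  1.72000e-01 -7.83000e-01  4.13980e+02]
 [ 7.47000e-01 -2.36000e-01 -6.22000e-01  9.03313e+02]
 [ 0.00000e+00  0.00000e+00  0.00000e+00  1.00000e+00]]
{'time': np.float64(0.1), 'joints': array([-1.39 ,  0.287,  1.578,  0.   ,  1.279, -0.15 ]), 'joint_velocities': array([ 0.003, -0.001, -0.003, -0.002, -0.   , -0.001]), 'tau': array([ 0.000e+00, -4.073e+01, -2.937e+01, -0.000e+00,  3.000e-03,
        0.000e+00]), 'ee_pos': array([ 219.169, -637.797,  230.072]), 'orientation': array([-3.139, -0.   ,  0.331]), 'wrist_force': array([ 0.545, -1.186,  0.19 ]), 'torque': array([0.022, 0.021, 0.046]), 'opening': np.float64(85.508)}
```

View pics/top0.png

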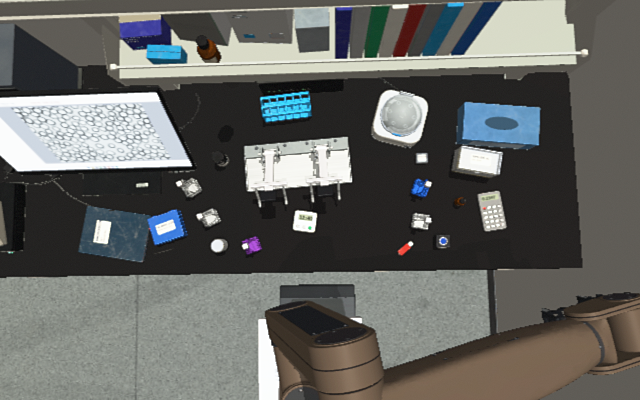

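View pics/side0.png

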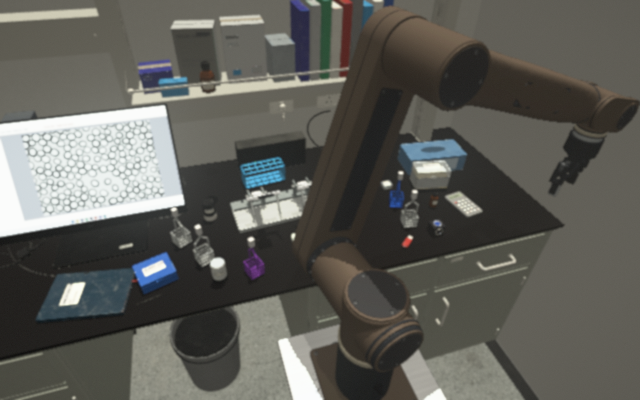

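The top view shows three steel baskets, at (188,187), (208,217) and (422,221). The purple look-alike is at (251,245) and the blue one at (421,187). The stand is around (298,165) and the timer at (305,221). The side view agrees.

```bash
python3 - <<'E'
from h import *
c=load('top0')['color']
def z(x,y,w,h,s): return cv2.resize(c[y:y+h,x:x+w],None,fx=s,fy=s,interpolation=cv2.INTER_CUBIC)
a=z(235,130,130,110,5)[:,:]; cv2.imwrite('pics/c1.png',a)   # 650x550
b=z(170,170,80,90,5); d=z(400,175,60,90,5); cv2.imwrite('pics/c2.png',np.hstack([b,d])) # 400|300 x450
E
```

```text
(no output)
```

View pics/c1.png

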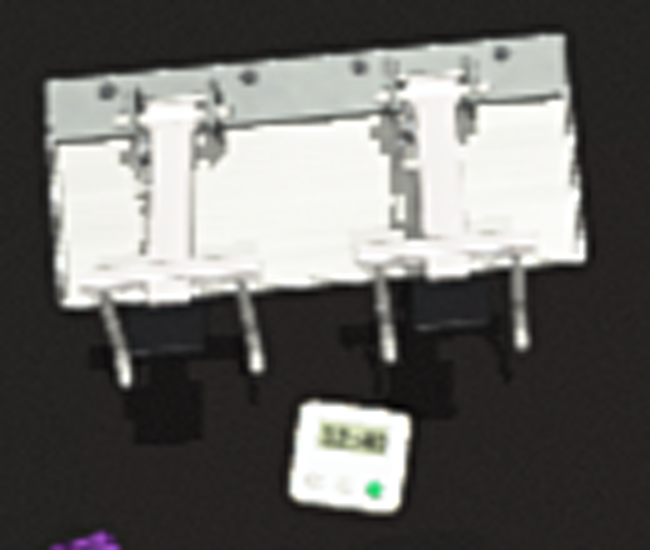

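View pics/c2.png

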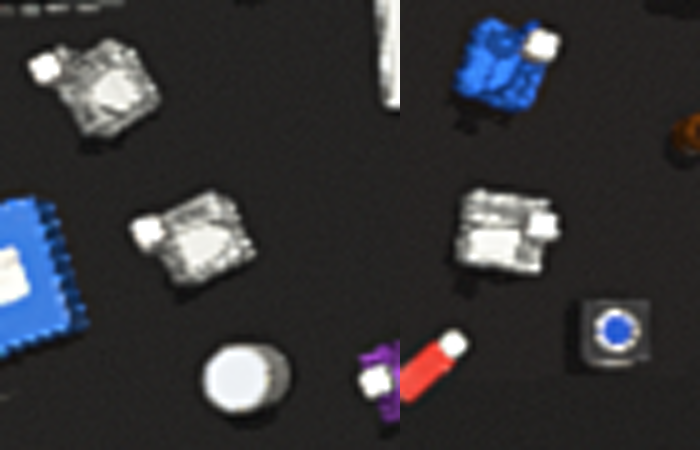

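Grip pixels in the top view are about (179.2,183.6), (199.6,216.4) and (428.2,220). The green key is at (310,227.6), and the stand's front corners are at (247.4,191) and (352,182.4). Next I need the bail directions.

```bash
python3 - <<'E'
from h import *
im=load('top0')
for n,(u,v,z) in dict(g1=(179.2,183.6,131),g2=(199.6,216.4,131),g3=(428.2,220,131),key=(310,227.6,18),FL=(235+62/5,130+305/5,14),FR=(235+585/5,130+262/5,14),RL=(244,146,40),RR=(348,137,40),purple=(245.5,246,131),blue=(428.2,184,131),
 padL=(235+168/5,130+320/5,150),padR=(235+452/5,130+300/5,150)).items(): print(n,np.round(px2w(im,u,v,z),1))
# crop corners of basket rims at z38
def c1(l):
    for p in l: print(np.round(px2w(im,170+p[0]/5,170+p[1]/5,38),0)[:2])
print('b1');c1([(110,40),(160,97),(98,137),(62,97)]);print('b2');c1([(215,192),(255,252),(182,285),(160,232)])
print('b3');
for p in [(475,190),(550,198),(543,273),(460,257)]: print(np.round(px2w(im,400+(p[0]-400)/5,175+p[1]/5,38),0)[:2])
c=load('side0')['color']; t=load('top0')['color']
def z(c,x,y,w,h,s): return cv2.resize(c[y:y+h,x:x+w],None,fx=s,fy=s,interpolation=cv2.INTER_CUBIC)
r1=np.hstack([z(c,160,203,40,46,6.25),z(c,185,222,40,46,6.25),z(c,395,185,40,46,6.25)])
r2=np.hstack([z(t,172,176,40,40,6.25),z(t,192,203,40,40,6.25),z(t,405,205,40,40,6.25)])
cv2.imwrite('pics/c3.png',np.vstack([r1,r2]))
E
```

```text
g1 [559.4 362.4 131. ]
g2 [463.6 302.5 131. ]
g3 [ 440.5 -345.8  131. ]
key [427.7  -7.6  18. ]
FL [546.4 187.6  14. ]
FR [ 566.2 -141.2   14. ]
RL [684.5 192.5  40. ]
RR [ 704.7 -131.1   40. ]
purple [377.1 170.9 131. ]
blue [ 542.3 -350.   131. ]
padL [521.8 101.2 150. ]
padR [529.6 -58.8 150. ]
b1
[588. 356.]
[552. 324.]
[528. 363.]
[553. 386.]
b2
[492. 290.]
[455. 265.]
[435. 310.]
[468. 324.]
b3
[ 465. -328.]
[ 460. -373.]
[ 414. -367.]
[ 425. -318.]
```

View pics/c3.png

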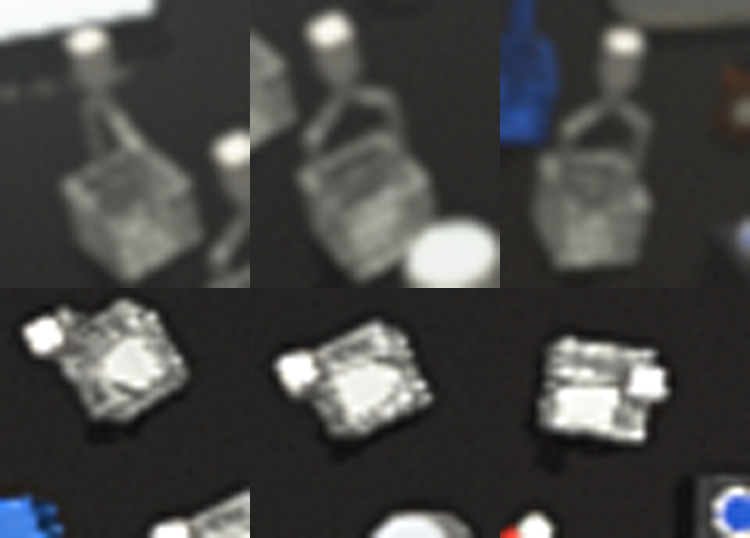

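```bash
python3 - <<'E'
from h import *
s=load('side0')
for n,g,e,org in(('b1',(557,360),41,(160,203)),('b2',(462.5,300),33,(185,222)),('b3',(440.5,-346),-6,(395,185))):
  for th in(e,e+90):
    d=np.array([np.cos(np.radians(th)),np.sin(np.radians(th)),0]);c=np.array([*g,0])
    print(n,'bail dir',th,[np.round((w2px(s,c+k*d+[0,0,z])-org)*6.25).astype(int).tolist() for k,z in((-21,42),(-15,75),(0,92),(15,75),(21,42))], 'grip top',np.round((w2px(s,c+[0,0,131])-org)*6.25).astype(int))
E
```

```text
b1 bail dir 41 [[162, 198], [140, 142], [110, 104], [95, 119], [100, 165]] grip top [94 40]
b1 bail dir 131 [[163, 156], [141, 113], [110, 104], [93, 149], [98, 207]] grip top [94 40]
b2 bail dir 33 [[148, 196], [129, 138], [102, 96], [87, 107], [91, 152]] grip top [87 32]
b2 bail dir 123 [[156, 149], [135, 105], [102, 96], [81, 141], [82, 199]] grip top [87 32]
b3 bail dir -6 [[110, 205], [116, 148], [110, 103], [94, 110], [79, 152]] grip top [124  41]
b3 bail dir 84 [[133, 173], [133, 125], [110, 103], [77, 132], [56, 183]] grip top [124  41]
```

Comparing the projected bails with the side view gives bail directions of 41° (b1), 123° (b2) and 84° (b3). The stand's yaw is about 3.5°, with its origin near (661, 30). Next is a move planner that prints the jog numbers.

```bash
cat >> h.py <<'E'
from scipy.spatial.transform import Rotation as Ro
SY=np.radians(3.5); SO=np.array([661.1,29.6])
def st(x,y,z): c,s=np.cos(SY),np.sin(SY); return [SO[0]+c*x-s*y,SO[1]+s*x+c*y,z]
def plan(wps,step=180,dth=0.55,p=None,R=None):
    """wps: (x,y,z,yaw); prints final-row linear(m), rotvec per call"""
    o=bot.get_obs(); p=np.array(o['ee_pos']) if p is None else np.array(p,float)
    R=Ro.from_euler('xyz',o['orientation']) if R is None else R
    print('t',round(float(o['time']),1),'at',np.round(p,1),'rpy',np.round(o['orientation'],3),'op',round(float(o['opening']),1),'F',np.round(o['wrist_force'],1))
    for x,y,z,yaw in wps:
        T=np.array([x,y,z]); RT=Ro.from_euler('xyz',[np.pi,0,yaw])
        w=(R.inv()*RT).as_rotvec(); n=int(max(1,np.ceil(np.linalg.norm(T-p)/step),np.ceil(np.linalg.norm(w)/dth)))
        for k in range(n):
            d=R.inv().apply((T-p)/n)/1000; print(f'call {k+1}/{n} lin',np.round(d,4),'row',np.round(d/5,4),'rot',np.round(w/n,3),'row',np.round(w/n/5,4))
            R=R*Ro.from_rotvec(w/n); p=p+(T-p)/(n-k) if False else p
            if k<n-1: p=p+R.inv().apply([0,0,0])+ (T-p)/n*0
            # advance
            p=p+ (R*Ro.from_rotvec(-w/n)).apply(d*1000); 
            n_left=n-k-1
            if n_left: 
                # keep per-call world step constant
                T_=T; 
                step_w=(T_-p)/n_left; d=step_w
            n_=n
            if n_left: n=n  # loop count fixed
            if n_left: p0=p; T=T_; 
            # remaining step uses (T-p)/n_left
            if n_left: n=n
            globals()['_']=0
E
python3 - <<'E'
# replace plan by a clean version
s=open('h.py').read(); i=s.index('    for x,y,z,yaw in wps:')
s=s[:i]+'''    for x,y,z,yaw in wps:
        T=np.array([x,y,z]); RT=Ro.from_euler('xyz',[np.pi,0,yaw])
        w=(R.inv()*RT).as_rotvec(); dp=T-p
        n=int(max(1,np.ceil(np.linalg.norm(dp)/step),np.ceil(np.linalg.norm(w)/dth)))
        for k in range(n):
            d=R.inv().apply(dp/n)/5000
            print(f'{k+1}/{n} row lin',np.round(d,4).tolist(),'rot',np.round(w/n/5,4).tolist())
            R=R*Ro.from_rotvec(w/n)
        p=T
'''
open('h.py','w').write(s)
E
python3 - <<'E'
from h import *
Y=SY+np.pi/2
a=st(-200,-80,235);b=st(-200,-80,139)
print(np.round(a),np.round(b))
plan([(*a,Y),(*b,Y)])
E
```

```text
[466. -62. 235.] [466. -62. 139.]
t 0.1 at [ 219.2 -637.8  230.1] rpy [-3.139 -0.     0.331] op 85.5 F [ 0.5 -1.2  0.2]
1/4 row lin [0.021, -0.0232, -0.0002] rot [-0.0001, -0.0001, -0.0651]
2/4 row lin [0.0273, -0.0153, -0.0002] rot [-0.0001, -0.0001, -0.0651]
3/4 row lin [0.0308, -0.0057, -0.0002] rot [-0.0001, -0.0001, -0.0651]
4/4 row lin [0.031, 0.0044, -0.0002] rot [-0.0001, -0.0001, -0.0651]
1/1 row lin [-0.0, -0.0, 0.0192] rot [0.0, -0.0, -0.0]
```

>>> jog_arm:
  linear:
    - [0.021, -0.0232, 0]
    - [0.042, -0.0464, 0]
    - [0.063, -0.0696, 0]
    - [0.084, -0.0928, 0]
    - [0.105, -0.116, -0.001]
  rot:
    - [0, 0, -0.0651]
    - [0, 0, -0.1302]
    - [0, 0, -0.1953]
    - [0, 0, -0.2604]
    - [0, 0, -0.3255]
  gripper: 1
  squeeze: 40

```text
time: 0.52
ee_pos: [281.1, -492.7, 231.3]
orientation: [-3.14, -0.001, 0.659]
wrist_force: [0.4, -0.0, 0.2]
opening: 25.7
```

>>> jog_arm:
  linear:
    - [0.0273, -0.0153, 0]
    - [0.0546, -0.0306, 0]
    - [0.0819, -0.0459, 0]
    - [0.1092, -0.0612, 0]
    - [0.1365, -0.0765, -0.001]
  rot:
    - [0, 0, -0.0651]
    - [0, 0, -0.1302]
    - [0, 0, -0.1953]
    - [0, 0, -0.2604]
    - [0, 0, -0.3255]

```text
time: 0.93
ee_pos: [342.4, -348.8, 232.6]
orientation: [-3.141, -0.001, 0.985]
wrist_force: [0.4, 0.0, 0.7]
opening: -0.3
```

>>> jog_arm:
  linear:
    - [0.0308, -0.0057, 0]
    - [0.0616, -0.0114, 0]
    - [0.0924, -0.0171, 0]
    - [0.1232, -0.0228, 0]
    - [0.154, -0.0285, -0.001]
  rot:
    - [0, 0, -0.0651]
    - [0, 0, -0.1302]
    - [0, 0, -0.1953]
    - [0, 0, -0.2604]
    - [0, 0, -0.3255]

```text
time: 1.35
ee_pos: [404.2, -205.0, 233.8]
orientation: [-3.141, -0.0, 1.31]
wrist_force: [0.4, -1.1, 0.1]
opening: 0.1
```

>>> jog_arm:
  linear:
    - [0.031, 0.0044, 0]
    - [0.062, 0.0088, 0]
    - [0.093, 0.0132, 0]
    - [0.124, 0.0176, 0]
    - [0.155, 0.022, -0.001]
  rot:
    - [0, 0, -0.0651]
    - [0, 0, -0.1302]
    - [0, 0, -0.1953]
    - [0, 0, -0.2604]
    - [0, 0, -0.3255]

```text
time: 1.77
ee_pos: [465.7, -61.1, 234.8]
orientation: [-3.141, -0.0, 1.636]
wrist_force: [0.9, -0.6, -0.1]
opening: 0.1
```

>>> jog_arm:
  linear:
    - [0, 0, 0.025]
    - [0, 0, 0.05]
    - [0, 0, 0.075]
    - [0, 0, 0.096]
    - [0, 0, 0.096]
  rot:
    - [0, 0, 0]
    - [0, 0, 0]
    - [0, 0, 0]
    - [0, 0, 0]
    - [0, 0, 0]

```text
time: 2.18
ee_pos: [462.1, -61.4, 134.1]
orientation: [-3.132, -0.004, 1.633]
wrist_force: [-1.5, -0.2, -0.6]
opening: -0.3
```

```bash
python3 - <<'E'
from h import *
Y=SY+np.pi/2
P=[]
for ph in(.96,.75,.6,.45,.3,.2):
    x=-190*np.sin(ph)-15-4; z=55+190*np.cos(ph)-27
    P.append((*st(x,-80,z),Y))
plan(P)
im=snap('top','p1'); c=im['color'][130:250,235:385]; cv2.imwrite('pics/p1c.png',cv2.resize(c,None,fx=4,fy=4))
E
```

```text
t 2.2 at [462.1 -61.4 134.1] rpy [-3.132 -0.004  1.633] op -0.3 F [-1.5 -0.2 -0.6]
1/1 row lin [-0.0003, 0.0059, -0.0006] rot [-0.0019, -0.0008, 0.0002]
1/1 row lin [-0.0, 0.0052, -0.006] rot [0.0, 0.0, 0.0]
1/1 row lin [0.0, 0.0044, -0.0036] rot [-0.0, -0.0, 0.0]
1/1 row lin [-0.0, 0.0049, -0.0029] rot [-0.0, -0.0, 0.0]
1/1 row lin [-0.0, 0.0053, -0.0021] rot [-0.0, -0.0, 0.0]
1/1 row lin [0.0, 0.0037, -0.0009] rot [-0.0, -0.0, 0.0]
```

View pics/p1c.png

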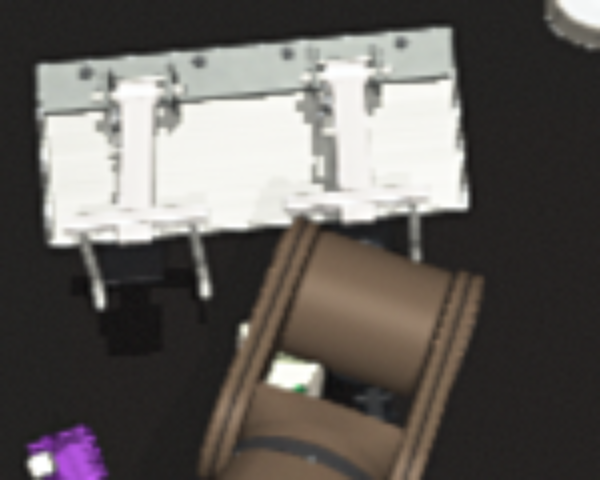

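The top crop shows the gripper over the timer's right side, in line in front of the right arm. The stand is unchanged, so I push the right arm along its arc.

>>> jog_arm:
  linear:
    - [0, 0.006, 0]
    - [0, 0.012, -0.001]
    - [0, 0.018, -0.002]
    - [0, 0.024, -0.003]
    - [0, 0.03, -0.003]
  rot:
    - [0, 0, 0]
    - [0, 0, 0]
    - [0, 0, 0]
    - [0, 0, 0]
    - [0, 0, 0]

```text
time: 2.65
ee_pos: [497.4, -61.3, 143.9]
orientation: [3.139, 0.001, 1.633]
wrist_force: [0.2, -0.0, -0.4]
opening: -0.1
```

>>> jog_arm:
  linear:
    - [0, 0.005, -0.006]
    - [0, 0.01, -0.012]
    - [0, 0.016, -0.018]
    - [0, 0.021, -0.024]
    - [0, 0.026, -0.03]
  rot:
    - [0, 0, 0]
    - [0, 0, 0]
    - [0, 0, 0]
    - [0, 0, 0]
    - [0, 0, 0]

```text
time: 3.07
ee_pos: [520.3, -59.2, 172.3]
orientation: [-3.136, -0.001, 1.633]
wrist_force: [-4.4, -0.6, -0.1]
opening: -0.5
```

>>> jog_arm:
  linear:
    - [0, 0.0045, -0.0035]
    - [0, 0.009, -0.007]
    - [0, 0.0135, -0.0105]
    - [0, 0.018, -0.014]
    - [0, 0.0225, -0.018]
  rot:
    - [0, 0, 0]
    - [0, 0, 0]
    - [0, 0, 0]
    - [0, 0, 0]
    - [0, 0, 0]

```text
time: 3.48
ee_pos: [543.7, -57.7, 191.9]
orientation: [-3.139, -0.001, 1.633]
wrist_force: [-5.0, -0.1, 3.1]
opening: 0.1
```

>>> jog_arm:
  linear:
    - [0, 0.005, -0.003]
    - [0, 0.01, -0.006]
    - [0, 0.015, -0.009]
    - [0, 0.02, -0.012]
    - [0, 0.0245, -0.0145]
  rot:
    - [0, 0, 0]
    - [0, 0, 0]
    - [0, 0, 0]
    - [0, 0, 0]
    - [0, 0, 0]

```text
time: 3.9
ee_pos: [569.6, -56.5, 205.4]
orientation: [3.14, 0.0, 1.633]
wrist_force: [0.2, -0.2, 0.9]
opening: 0.1
```

>>> jog_arm:
  linear:
    - [0, 0.005, -0.002]
    - [0, 0.01, -0.004]
    - [0, 0.016, -0.006]
    - [0, 0.021, -0.008]
    - [0, 0.0265, -0.0105]
  rot:
    - [0, 0, 0]
    - [0, 0, 0]
    - [0, 0, 0]
    - [0, 0, 0]
    - [0, 0, 0]

```text
time: 4.32
ee_pos: [595.7, -54.8, 215.2]
orientation: [-3.142, -0.0, 1.633]
wrist_force: [-0.5, 0.3, -0.2]
opening: 0.4
```

>>> jog_arm:
  linear:
    - [0, 0.004, -0.001]
    - [0, 0.008, -0.002]
    - [0, 0.012, -0.003]
    - [0, 0.015, -0.004]
    - [0, 0.0185, -0.0045]
  rot:
    - [0, 0, 0]
    - [0, 0, 0]
    - [0, 0, 0]
    - [0, 0, 0]
    - [0, 0, 0]

```text
time: 4.73
ee_pos: [613.8, -53.7, 219.9]
orientation: [-3.142, -0.0, 1.633]
wrist_force: [-0.4, 0.5, -0.9]
opening: 0.0
```

```bash
python3 - <<'E'
from h import *
Y=SY+np.pi/2
P=[(*st(-200,-80,245),Y),(*st(-200,80,245),Y),(*st(-200,80,139),Y)]
plan(P)
im=snap('side','s1'); c=im['color'][140:260,200:400]; cv2.imwrite('pics/s1c.png',cv2.resize(c,None,fx=4,fy=4))
E
```

```text
t 4.7 at [613.8 -53.7 219.9] rpy [-3.142 -0.     1.633] op 0.0 F [-0.4  0.5 -0.9]
1/1 row lin [0.0001, -0.0295, -0.005] rot [-0.0, -0.0, 0.0002]
1/1 row lin [0.032, 0.0, 0.0] rot [-0.0, -0.0, 0.0]
1/1 row lin [0.0, -0.0, 0.0212] rot [0.0, -0.0, 0.0]
```

View pics/s1c.png

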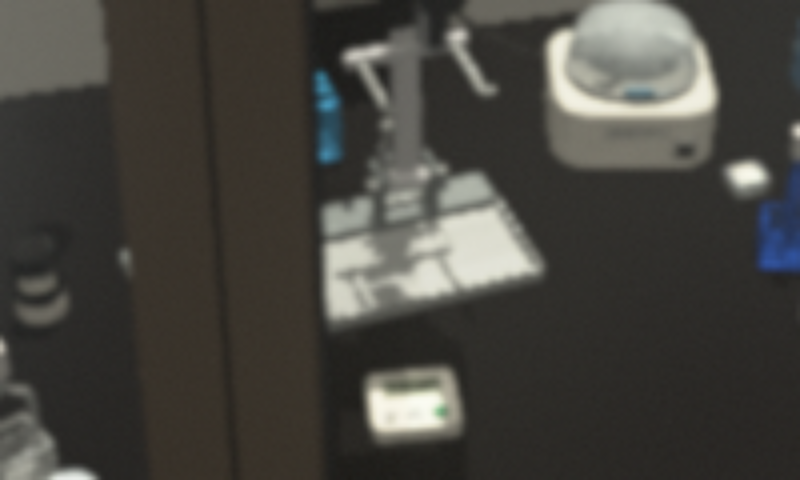

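The side crop shows the right arm upright, with its pegs level. I repeat the push on the left arm.

>>> jog_arm:
  linear:
    - [0, -0.03, -0.005]
    - [0, -0.06, -0.01]
    - [0, -0.09, -0.015]
    - [0, -0.12, -0.02]
    - [0, -0.148, -0.025]
  rot:
    - [0, 0, 0]
    - [0, 0, 0]
    - [0, 0, 0]
    - [0, 0, 0]
    - [0, 0, 0]

```text
time: 5.2
ee_pos: [464.2, -62.8, 244.7]
orientation: [-3.141, -0.0, 1.633]
wrist_force: [0.2, -1.1, 0.2]
opening: 0.2
```

>>> jog_arm:
  linear:
    - [0.032, 0, 0]
    - [0.064, 0, 0]
    - [0.096, 0, 0]
    - [0.128, 0, 0]
    - [0.16, 0, 0]
  rot:
    - [0, 0, 0]
    - [0, 0, 0]
    - [0, 0, 0]
    - [0, 0, 0]
    - [0, 0, 0]

```text
time: 5.62
ee_pos: [455.5, 98.1, 245.2]
orientation: [3.141, 0.0, 1.632]
wrist_force: [1.1, -0.1, 0.3]
opening: -0.3
```

>>> jog_arm:
  linear:
    - [0, 0, 0.03]
    - [0, 0, 0.06]
    - [0, 0, 0.09]
    - [0, 0, 0.106]
    - [0, 0, 0.106]
  rot:
    - [0, 0, 0]
    - [0, 0, 0]
    - [0, 0, 0]
    - [0, 0, 0]
    - [0, 0, 0]

```text
time: 6.03
ee_pos: [452.5, 97.0, 134.4]
orientation: [-3.133, -0.001, 1.633]
wrist_force: [-0.6, 0.2, -0.1]
opening: 0.0
```

>>> jog_arm:
  linear:
    - [0, 0.006, 0]
    - [0, 0.012, -0.001]
    - [0, 0.018, -0.002]
    - [0, 0.024, -0.003]
    - [0, 0.03, -0.003]
  rot:
    - [0, 0, 0]
    - [0, 0, 0]
    - [0, 0, 0]
    - [0, 0, 0]
    - [0, 0, 0]

```text
time: 6.45
ee_pos: [487.6, 98.6, 143.7]
orientation: [3.139, 0.0, 1.633]
wrist_force: [-8.0, -0.4, 5.0]
opening: -0.1
```

>>> jog_arm:
  linear:
    - [0, 0.005, -0.006]
    - [0, 0.01, -0.012]
    - [0, 0.016, -0.018]
    - [0, 0.021, -0.024]
    - [0, 0.026, -0.03]
  rot:
    - [0, 0, 0]
    - [0, 0, 0]
    - [0, 0, 0]
    - [0, 0, 0]
    - [0, 0, 0]

```text
time: 6.87
ee_pos: [509.5, 100.2, 171.3]
orientation: [-3.133, 0.0, 1.633]
wrist_force: [-5.4, -1.3, 0.8]
opening: -0.2
```

>>> jog_arm:
  linear:
    - [0, 0.0045, -0.0035]
    - [0, 0.009, -0.007]
    - [0, 0.0135, -0.0105]
    - [0, 0.018, -0.014]
    - [0, 0.0225, -0.018]
  rot:
    - [0, 0, 0]
    - [0, 0, 0]
    - [0, 0, 0]
    - [0, 0, 0]
    - [0, 0, 0]

```text
time: 7.28
ee_pos: [533.4, 101.8, 191.0]
orientation: [-3.137, -0.0, 1.633]
wrist_force: [-5.7, 0.3, 2.8]
opening: 0.3
```

>>> jog_arm:
  linear:
    - [0, 0.005, -0.003]
    - [0, 0.01, -0.006]
    - [0, 0.015, -0.009]
    - [0, 0.02, -0.012]
    - [0, 0.0245, -0.0145]
  rot:
    - [0, 0, 0]
    - [0, 0, 0]
    - [0, 0, 0]
    - [0, 0, 0]
    - [0, 0, 0]

```text
time: 7.7
ee_pos: [559.6, 103.3, 204.7]
orientation: [3.141, -0.0, 1.633]
wrist_force: [-1.2, -0.1, 1.4]
opening: -0.2
```

>>> jog_arm:
  linear:
    - [0, 0.005, -0.002]
    - [0, 0.01, -0.004]
    - [0, 0.016, -0.006]
    - [0, 0.021, -0.008]
    - [0, 0.0265, -0.0105]
  rot:
    - [0, 0, 0]
    - [0, 0, 0]
    - [0, 0, 0]
    - [0, 0, 0]
    - [0, 0, 0]

```text
time: 8.12
ee_pos: [585.7, 104.9, 214.7]
orientation: [-3.142, -0.0, 1.633]
wrist_force: [-0.8, 0.3, -0.6]
opening: 0.3
```

>>> jog_arm:
  linear:
    - [0, 0.004, -0.001]
    - [0, 0.008, -0.002]
    - [0, 0.012, -0.003]
    - [0, 0.015, -0.004]
    - [0, 0.0185, -0.0045]
  rot:
    - [0, 0, 0]
    - [0, 0, 0]
    - [0, 0, 0]
    - [0, 0, 0]
    - [0, 0, 0]

```text
time: 8.53
ee_pos: [603.9, 106.0, 219.4]
orientation: [-3.142, 0.0, 1.633]
wrist_force: [0.0, -0.1, 0.8]
opening: -0.1
```

```bash
python3 - <<'E'
from h import *
Y=SY+np.pi/2
plan([(*st(-200,80,245),Y),(440,150,245,Y)])
E
```

```text
t 8.5 at [603.9 106.  219.4] rpy [-3.142  0.     1.633] op -0.1 F [ 0.  -0.1  0.8]
1/1 row lin [0.0001, -0.0295, -0.0051] rot [-0.0, 0.0, 0.0002]
1/1 row lin [0.0107, -0.0027, -0.0] rot [-0.0, 0.0, 0.0]
```

>>> jog_arm:
  linear:
    - [0, -0.03, -0.005]
    - [0, -0.06, -0.01]
    - [0, -0.09, -0.015]
    - [0, -0.12, -0.02]
    - [0, -0.148, -0.026]
  rot:
    - [0, 0, 0]
    - [0, 0, 0]
    - [0, 0, 0]
    - [0, 0, 0]
    - [0, 0, 0]
  gripper: 0.5

```text
time: 8.95
ee_pos: [454.3, 96.8, 245.1]
orientation: [-3.141, -0.0, 1.633]
wrist_force: [-0.2, -0.7, 0.9]
opening: 42.6
```

```bash
python3 - <<'E'
from h import *
plan([(462,301,245,np.radians(123)),(462,301,101,np.radians(123))])
im=snap('top','p2'); c=im['color'][120:260,160:460]; cv2.imwrite('pics/p2c.png',cv2.resize(c,None,fx=2.66,fy=2.66,interpolation=cv2.INTER_CUBIC))
for n,y in(('L0',120),('L1',40),('R0',-40),('R1',-120)): print(n,[np.round((w2px(im,st(x,y,z))-[160,120])*2.66).tolist() for x,z in((-65,182),(-84,193))])
E
```

```text
t 8.9 at [454.3  96.8 245.1] rpy [-3.141 -0.     1.633] op 42.6 F [-0.2 -0.7  0.9]
1/2 row lin [0.0203, 0.002, 0.0] rot [-0.0001, -0.0, -0.0514]
2/2 row lin [0.0191, 0.0071, 0.0] rot [-0.0001, -0.0, -0.0514]
1/1 row lin [0.0, -0.0, 0.0288] rot [-0.0, 0.0, -0.0]
L0 [[241.0, 130.0], [241.0, 147.0]]
L1 [[318.0, 124.0], [318.0, 140.0]]
R0 [[395.0, 117.0], [396.0, 134.0]]
R1 [[472.0, 111.0], [474.0, 127.0]]
```

View pics/p2c.png

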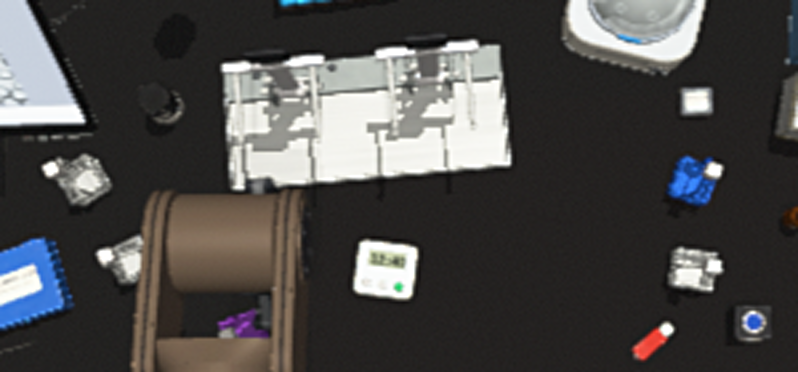

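Both arms are upright and the peg ends match the prediction, at about (317,140), (394,135) and (472,125) in the crop. The baskets have not moved. I take basket 2 first, the near-left one.

>>> jog_arm:
  linear:
    - [0.0203, 0.002, 0]
    - [0.0406, 0.004, 0]
    - [0.0609, 0.006, 0]
    - [0.0812, 0.008, 0]
    - [0.1015, 0.01, 0]
  rot:
    - [0, 0, -0.0514]
    - [0, 0, -0.1028]
    - [0, 0, -0.1542]
    - [0, 0, -0.2056]
    - [0, 0, -0.257]

```text
time: 9.42
ee_pos: [459.6, 199.7, 245.6]
orientation: [3.141, 0.0, 1.892]
wrist_force: [-0.2, -0.4, 0.0]
opening: 42.9
```

>>> jog_arm:
  linear:
    - [0.0191, 0.0071, 0]
    - [0.0382, 0.0142, 0]
    - [0.0573, 0.0213, 0]
    - [0.0764, 0.0284, 0]
    - [0.0955, 0.0355, 0]
  rot:
    - [0, 0, -0.0514]
    - [0, 0, -0.1028]
    - [0, 0, -0.1542]
    - [0, 0, -0.2056]
    - [0, 0, -0.257]

```text
time: 9.83
ee_pos: [463.4, 301.7, 245.4]
orientation: [3.141, 0.0, 2.149]
wrist_force: [-0.1, 0.0, 0.5]
opening: 42.9
```

>>> jog_arm:
  linear:
    - [0, 0, 0.022]
    - [0, 0, 0.044]
    - [0, 0, 0.066]
    - [0, 0, 0.088]
    - [0, 0, 0.1]
  rot:
    - [0, 0, 0]
    - [0, 0, 0]
    - [0, 0, 0]
    - [0, 0, 0]
    - [0, 0, 0]

```text
time: 10.25
ee_pos: [462.0, 300.1, 142.4]
orientation: [-3.137, -0.001, 2.147]
wrist_force: [0.2, 0.1, -0.9]
opening: 42.8
```

```bash
python3 - <<'E'
from h import *
plan([(463,302,101,np.radians(123))])
im=snap('side','s2'); u=w2px(im,[463,302,118]).astype(int); print(u); c=im['color'][u[1]-50:u[1]+50,u[0]-60:u[0]+60]; cv2.imwrite('pics/s2c.png',cv2.resize(c,None,fx=5,fy=5,interpolation=cv2.INTER_CUBIC))
E
```

```text
t 10.2 at [462.  300.1 142.4] rpy [-3.137e+00 -1.000e-03  2.147e+00] op 42.8 F [ 0.2  0.1 -0.9]
1/1 row lin [0.0002, 0.0004, 0.0083] rot [-0.0008, -0.0001, 0.0]
[199 230]
```

View pics/s2c.png

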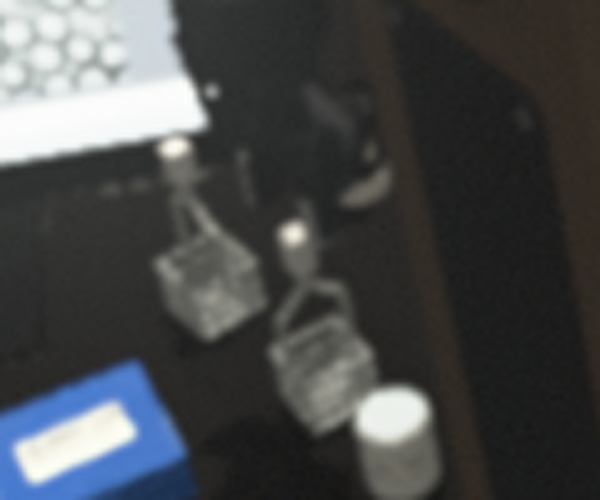

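The fingers straddle the grip, whose top is at (292,232) in the crop. I descend and close.

>>> jog_arm:
  linear:
    - [0, 0, 0.012]
    - [0, 0, 0.024]
    - [0, 0, 0.034]
    - [0, 0, 0.043]
    - [0, 0, 0.043]
  rot:
    - [0, 0, 0]
    - [0, 0, 0]
    - [0, 0, 0]
    - [0, 0, 0]
    - [0, 0, 0]

```text
time: 10.72
ee_pos: [462.2, 300.0, 100.2]
orientation: [-3.138, -0.001, 2.147]
wrist_force: [0.2, -0.1, -0.8]
opening: 42.9
```

>>> jog_arm:
  linear:
    - [0, 0, 0]
    - [0, 0, 0]
    - [0, 0, 0]
    - [0, 0, 0]
    - [0, 0, 0]
  rot:
    - [0, 0, 0]
    - [0, 0, 0]
    - [0, 0, 0]
    - [0, 0, 0]
    - [0, 0, 0]
  gripper: 1
  squeeze: 60

```text
time: 11.13
ee_pos: [463.6, 300.7, 102.8]
orientation: [3.141, 0.0, 2.147]
wrist_force: [0.4, 0.2, 0.1]
opening: 13.0
```

>>> jog_arm:
  linear:
    - [0, 0, 0]
    - [0, 0, 0]
    - [0, 0, 0]
    - [0, 0, 0]
    - [0, 0, 0]
  rot:
    - [0, 0, 0]
    - [0, 0, 0]
    - [0, 0, 0]
    - [0, 0, 0]
    - [0, 0, 0]

```text
time: 11.55
ee_pos: [463.5, 300.6, 102.5]
orientation: [3.141, 0.0, 2.147]
wrist_force: [-0.2, 0.1, 0.9]
opening: 12.5
```

```bash
python3 - <<'E'
from h import *
o=bot.get_obs(); Y=SY+np.pi/2; p=o['ee_pos']; zg=p[2]
# basket underside at 0 -> bail underside at 90; want bail underside at 206 => lift 116
zz=zg+116
plan([(p[0],p[1],zz,np.radians(123)),(*st(-170,40,zz),Y),(*st(-65,40,zz),Y),(*st(-65,40,zg+92),Y)],step=120)
E
```

```text
t 11.6 at [463.5 300.6 102.5] rpy [3.141 0.    2.147] op 12.5 F [-0.2  0.1  0.9]
1/1 row lin [-0.0, 0.0, -0.0232] rot [0.0001, 0.0, 0.0]
1/3 row lin [-0.0144, -0.0073, -0.0] rot [0.0, -0.0, 0.0343]
2/3 row lin [-0.0155, -0.0048, -0.0] rot [0.0, -0.0, 0.0343]
3/3 row lin [-0.0161, -0.0021, -0.0] rot [0.0, -0.0, 0.0343]
1/1 row lin [0.0, 0.021, 0.0] rot [-0.0, 0.0, -0.0]
1/1 row lin [0.0, -0.0, 0.0048] rot [0.0, 0.0, 0.0]
```

>>> jog_arm:
  linear:
    - [0, 0, -0.023]
    - [0, 0, -0.046]
    - [0, 0, -0.069]
    - [0, 0, -0.093]
    - [0, 0, -0.116]
  rot:
    - [0, 0, 0]
    - [0, 0, 0]
    - [0, 0, 0]
    - [0, 0, 0]
    - [0, 0, 0]

```text
time: 11.97
ee_pos: [463.1, 300.5, 219.2]
orientation: [-3.141, -0.0, 2.147]
wrist_force: [0.4, 0.8, -0.9]
opening: 12.7
```

>>> jog_arm:
  linear:
    - [-0.0144, -0.0073, 0]
    - [-0.0288, -0.0146, 0]
    - [-0.0432, -0.0219, 0]
    - [-0.0576, -0.0292, 0]
    - [-0.072, -0.0365, 0]
  rot:
    - [0, 0, 0.0343]
    - [0, 0, 0.0686]
    - [0, 0, 0.1029]
    - [0, 0, 0.1372]
    - [0, 0, 0.1715]

```text
time: 12.38
ee_pos: [471.7, 219.6, 218.1]
orientation: [-3.141, -0.0, 1.974]
wrist_force: [-0.4, 1.2, -1.0]
opening: 13.1
```

>>> jog_arm:
  linear:
    - [-0.0155, -0.0048, 0]
    - [-0.031, -0.0096, 0]
    - [-0.0465, -0.0144, 0]
    - [-0.062, -0.0192, 0]
    - [-0.0775, -0.024, 0]
  rot:
    - [0, 0, 0.0343]
    - [0, 0, 0.0686]
    - [0, 0, 0.1029]
    - [0, 0, 0.1372]
    - [0, 0, 0.1715]

```text
time: 12.8
ee_pos: [480.2, 138.8, 218.1]
orientation: [-3.141, -0.0, 1.802]
wrist_force: [0.0, -0.4, -0.8]
opening: 12.8
```

>>> jog_arm:
  linear:
    - [-0.0161, -0.0021, 0]
    - [-0.0322, -0.0042, 0]
    - [-0.0483, -0.0063, 0]
    - [-0.0644, -0.0084, 0]
    - [-0.0805, -0.0105, 0]
  rot:
    - [0, 0, 0.0343]
    - [0, 0, 0.0686]
    - [0, 0, 0.1029]
    - [0, 0, 0.1372]
    - [0, 0, 0.1715]

```text
time: 13.22
ee_pos: [488.6, 58.1, 218.1]
orientation: [-3.141, -0.0, 1.631]
wrist_force: [0.7, 0.6, -2.2]
opening: 13.2
```

>>> jog_arm:
  linear:
    - [0, 0, 0]
    - [0, 0, 0]
    - [0, 0, 0]
    - [0, 0, 0]
    - [0, 0, 0]
  rot:
    - [0, 0, 0]
    - [0, 0, 0]
    - [0, 0, 0]
    - [0, 0, 0]
    - [0, 0, 0]

```text
time: 13.63
ee_pos: [488.6, 59.6, 218.2]
orientation: [-3.141, -0.0, 1.634]
wrist_force: [-0.1, 0.2, -0.3]
opening: 12.6
```

```bash
python3 - <<'E'
from h import *
Y=SY+np.pi/2; zz=218.5
plan([(*st(-65,40,zz),Y),(*st(-65,40,zz-24),Y)],step=120)
im=snap('side','s3'); u=w2px(im,[520,62,180]).astype(int); c=im['color'][u[1]-60:u[1]+60,u[0]-75:u[0]+75]; cv2.imwrite('pics/s3c.png',cv2.resize(c,None,fx=5,fy=5,interpolation=cv2.INTER_CUBIC))
for p in (st(-65,40,182),st(-84,40,193),[*st(-170,40,0)[:2],206]): print(np.round((w2px(im,p)-u+[75,60])*5))
E
```

```text
t 13.6 at [488.6  59.6 218.2] rpy [-3.141 -0.     1.634] op 12.6 F [-0.1  0.2 -0.3]
1/1 row lin [-0.0001, 0.0211, -0.0001] rot [-0.0, -0.0001, 0.0003]
1/1 row lin [-0.0, -0.0, 0.0048] rot [0.0, -0.0, -0.0]
[344. 228.]
[352. 230.]
[393. 294.]
```

View pics/s3c.png

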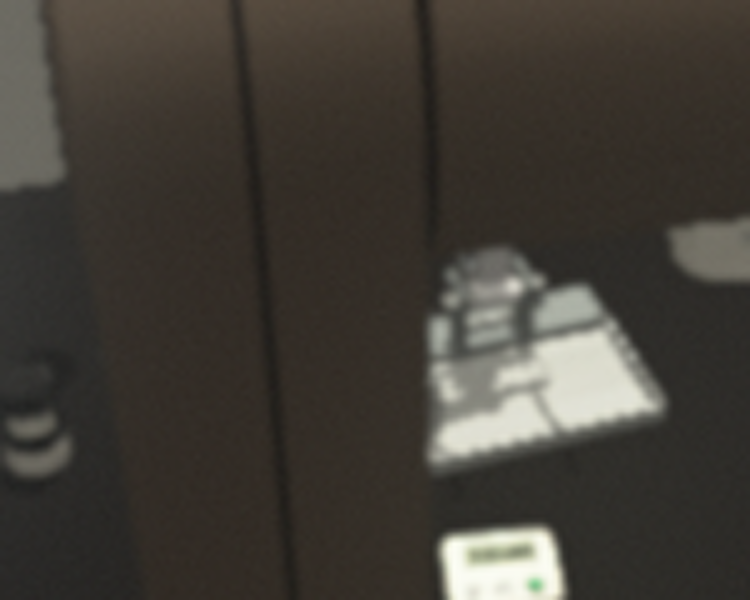

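The arm hides the basket in this view, but the opening of 12.6 mm says it is held. I go on by dead reckoning and watch the force.

>>> jog_arm:
  linear:
    - [0, 0.011, 0]
    - [0, 0.022, 0]
    - [0, 0.033, 0]
    - [0, 0.044, 0]
    - [0, 0.055, 0]
  rot:
    - [0, 0, 0]
    - [0, 0, 0]
    - [0, 0, 0]
    - [0, 0, 0]
    - [0, 0, 0]

```text
time: 14.1
ee_pos: [544.1, 62.9, 218.3]
orientation: [-3.142, -0.0, 1.633]
wrist_force: [0.3, -0.6, -0.8]
opening: 12.9
```

>>> jog_arm:
  linear:
    - [0, 0.011, 0]
    - [0, 0.022, 0]
    - [0, 0.033, 0]
    - [0, 0.044, 0]
    - [0, 0.0505, 0]
  rot:
    - [0, 0, 0]
    - [0, 0, 0]
    - [0, 0, 0]
    - [0, 0, 0]
    - [0, 0, 0]

```text
time: 14.52
ee_pos: [594.9, 65.9, 218.2]
orientation: [3.141, -0.0, 1.633]
wrist_force: [-1.0, 0.3, -0.9]
opening: 13.3
```

>>> jog_arm:
  linear:
    - [0, 0, 0.006]
    - [0, 0, 0.012]
    - [0, 0, 0.017]
    - [0, 0, 0.022]
    - [0, 0, 0.022]
  rot:
    - [0, 0, 0]
    - [0, 0, 0]
    - [0, 0, 0]
    - [0, 0, 0]
    - [0, 0, 0]

```text
time: 14.93
ee_pos: [593.9, 66.3, 196.4]
orientation: [3.141, -0.002, 1.632]
wrist_force: [0.8, 3.0, 1.9]
opening: 12.6
```

>>> jog_arm:
  linear:
    - [0, 0, 0.001]
    - [0, 0, 0.002]
    - [0, 0, 0.003]
    - [0, 0, 0.003]
    - [0, 0, 0.003]
  rot:
    - [0, 0, 0]
    - [0, 0, 0]
    - [0, 0, 0]
    - [0, 0, 0]
    - [0, 0, 0]

```text
time: 15.35
ee_pos: [594.6, 66.2, 195.9]
orientation: [3.139, -0.002, 1.632]
wrist_force: [-2.0, 3.4, 8.7]
opening: 13.0
```

```bash
python3 - <<'E'
from h import *
plan([])
im=snap('top','p4'); u=w2px(im,[560,62,200]).astype(int); c=im['color'][u[1]-60:u[1]+60,u[0]-75:u[0]+75]; cv2.imwrite('pics/p4c.png',cv2.resize(c,None,fx=5,fy=5,interpolation=cv2.INTER_CUBIC))
for p in (st(-65,40,182),st(-84,40,193)): print(np.round((w2px(im,p)-u+[75,60])*5))
E
```

```text
t 15.3 at [594.6  66.2 195.9] rpy [ 3.139e+00 -2.000e-03  1.632e+00] op 13.0 F [-2.   3.4  8.7]
[373. 248.]
[373. 279.]
```

It has seated: the upward force is 8.7 N. I ease off, release and lift away.

>>> jog_arm:
  linear:
    - [0, 0, -0.001]
    - [0.001, 0, -0.002]
    - [0.001, 0, -0.002]
    - [0.001, 0, -0.002]
    - [0.001, 0, -0.002]
  rot:
    - [0, 0, 0]
    - [0, 0, 0]
    - [0, 0, 0]
    - [0, 0, 0]
    - [0, 0, 0]

```text
time: 15.82
ee_pos: [594.5, 66.4, 196.1]
orientation: [3.14, -0.0, 1.632]
wrist_force: [-0.6, 1.6, 4.6]
opening: 12.8
```

>>> jog_arm:
  linear:
    - [0, 0, 0]
    - [0, 0, 0]
    - [0, 0, 0]
    - [0, 0, 0]
    - [0, 0, 0]
  rot:
    - [0, 0, 0]
    - [0, 0, 0]
    - [0, 0, 0]
    - [0, 0, 0]
    - [0, 0, 0]
  gripper: 0.6

```text
time: 16.23
ee_pos: [593.6, 66.1, 194.5]
orientation: [-3.14, 0.0, 1.632]
wrist_force: [0.1, -0.3, 0.4]
opening: 34.3
```

>>> jog_arm:
  linear:
    - [0, 0, -0.005]
    - [0, 0, -0.015]
    - [0, 0, -0.03]
    - [0, 0, -0.05]
    - [0, 0, -0.075]
  rot:
    - [0, 0, 0]
    - [0, 0, 0]
    - [0, 0, 0]
    - [0, 0, 0]
    - [0, 0, 0]

```text
time: 16.65
ee_pos: [593.3, 66.3, 270.5]
orientation: [-3.139, -0.0, 1.632]
wrist_force: [-0.4, 0.3, 0.5]
opening: 34.1
```

```bash
python3 - <<'E'
from h import *
b=np.radians(41)
plan([(500,190,272,SY+np.pi/2),(558.5,361,240,b),(558.5,361,102,b)])
E
```

```text
t 16.6 at [593.3  66.3 270.5] rpy [-3.139 -0.     1.632] op 34.1 F [-0.4  0.3  0.5]
1/1 row lin [0.0258, -0.0171, -0.0002] rot [-0.0005, -0.0, 0.0001]
1/2 row lin [0.0167, 0.0069, 0.0032] rot [-0.0, -0.0, 0.0916]
2/2 row lin [0.018, -0.0012, 0.0032] rot [-0.0, -0.0, 0.0916]
1/1 row lin [0.0, -0.0, 0.0276] rot [0.0, 0.0, 0.0]
```

```bash
python3 - <<'E'
from h import *
t,s=load('top0'),load('side0')
P=lambda i:np.diag([1,1,1])@np.array([[i['fx'],0,i['cx']],[0,i['fy'],i['cy']],[0,0,1]])@i['view'][:3]
for a,b in(((194,168),(186,206)),((0,163),(0,234)),((179.2,183.6),(160+87/6.25,203+42/6.25))):
    X=cv2.triangulatePoints(P(t),P(s),np.array(a,float),np.array(b,float)); print((X[:3]/X[3]).ravel().round())
E
```

```text
[610. 332.  94.]
[632. 860. 125.]
[560. 363. 129.]
```

```bash
python3 - <<'E'
from h import *
t,s=load('top0'),load('side0')
P=lambda i:np.array([[i['fx'],0,i['cx']],[0,i['fy'],i['cy']],[0,0,1]])@i['view'][:3]
for a,b in(((165,93),(165,106)),):
    X=cv2.triangulatePoints(P(t),P(s),np.array(a,float),np.array(b,float)); print((X[:3]/X[3]).ravel().round())
def z(c,x,y,w,h,k): return cv2.resize(c[y:y+h,x:x+w],None,fx=k,fy=k,interpolation=cv2.INTER_CUBIC)
cv2.imwrite('pics/m.png',np.hstack([z(t['color'],120,80,90,120,4.4),z(s['color'],120,95,90,120,4.4)]))
E
```

```text
[751. 328. 356.]
```

View pics/m.png

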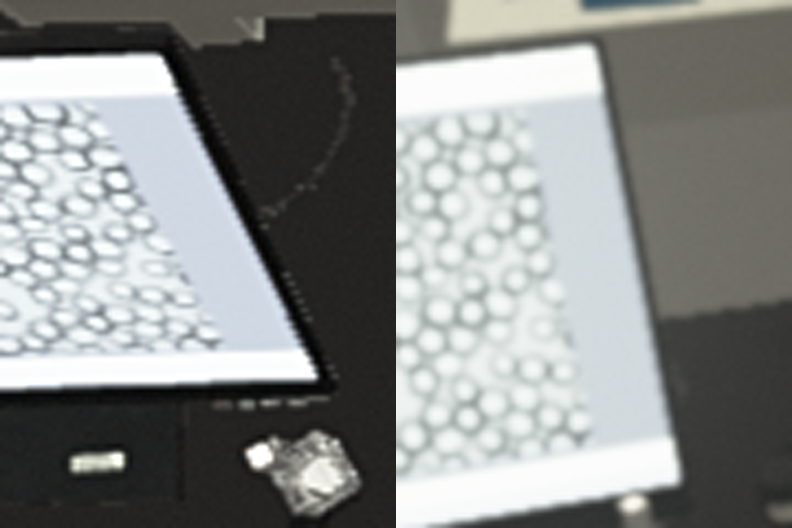

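The monitor leans back: its lower corner is at about (610,332,94) and its top at x≈750. There is enough clearance for basket 1. I move on, and check its grip blob from the waypoint.

>>> jog_arm:
  linear:
    - [0.0258, -0.0171, 0]
    - [0.0516, -0.0342, 0]
    - [0.0774, -0.0513, 0]
    - [0.1032, -0.0684, 0]
    - [0.129, -0.0855, 0]
  rot:
    - [0, 0, 0]
    - [0, 0, 0]
    - [0, 0, 0]
    - [0, 0, 0]
    - [0, 0, 0]

```text
time: 17.07
ee_pos: [500.1, 190.8, 271.8]
orientation: [3.14, -0.0, 1.632]
wrist_force: [0.2, 1.3, 0.0]
opening: 33.9
```

```bash
cat >> h.py <<'E'
def blob(im,g,r=14,thr=185):
    """white grip centroid near predicted px of (x,y,131)"""
    u=w2px(im,[g[0],g[1],131]).astype(int); c=im['color'][u[1]-r:u[1]+r+1,u[0]-r:u[0]+r+1]
    m=(c.min(2)>thr).astype(np.uint8); n,l,s,ce=cv2.connectedComponentsWithStats(m)
    return [(int(s[i,4]),np.round(px2w(im,*(ce[i]+u-r),131)[:2],1).tolist()) for i in range(1,n) if s[i,4]>8]
E
python3 - <<'E'
from h import *
plan([])
im=snap('top','p5'); i0=load('top0')
for g in((558.5,361),(440.5,-346)): print(blob(i0,g),blob(im,g))
c=im['color'][130:240,150:370]; cv2.imwrite('pics/p5c.png',cv2.resize(c,None,fx=3.6,fy=3.6,interpolation=cv2.INTER_CUBIC))
E
```

```text
t 17.1 at [500.1 190.8 271.8] rpy [ 3.14  -0.     1.632] op 33.9 F [0.2 1.3 0. ]
[(22, [561.2, 364.4]), (35, [547.3, 328.1])] []
[(11, [456.9, -320.5]), (11, [445.4, -316.4]), (21, [442.2, -345.2]), (66, [429.9, -319.7])] [(10, [445.6, -315.5]), (21, [442.2, -345.2]), (60, [430.9, -318.0])]
```

View pics/p5c.png

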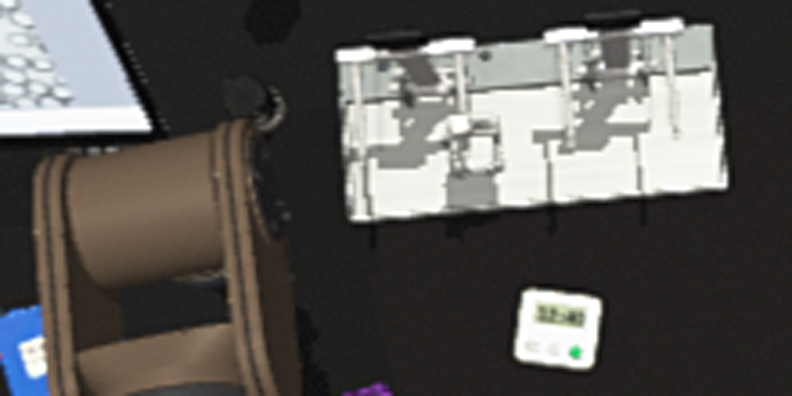

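The first basket hangs straight on the right hook of the left arm, with its grip at (458,125) in the crop. I move over basket 1.

>>> jog_arm:
  linear:
    - [0.0167, 0.0069, 0.0032]
    - [0.0334, 0.0138, 0.0064]
    - [0.0501, 0.0207, 0.0096]
    - [0.0668, 0.0276, 0.0128]
    - [0.0835, 0.0345, 0.016]
  rot:
    - [0, 0, 0.0916]
    - [0, 0, 0.1832]
    - [0, 0, 0.2748]
    - [0, 0, 0.3664]
    - [0, 0, 0.458]

```text
time: 17.53
ee_pos: [530.6, 276.2, 255.5]
orientation: [3.14, -0.001, 1.17]
wrist_force: [-0.3, 0.2, -0.5]
opening: 34.3
```

>>> jog_arm:
  linear:
    - [0.0182, -0.0012, 0.0032]
    - [0.0364, -0.0024, 0.0064]
    - [0.0546, -0.0036, 0.0096]
    - [0.0728, -0.0048, 0.0128]
    - [0.091, -0.006, 0.016]
  rot:
    - [0, 0, 0.0916]
    - [0, 0, 0.1832]
    - [0, 0, 0.2748]
    - [0, 0, 0.3664]
    - [0, 0, 0.458]

```text
time: 17.95
ee_pos: [560.3, 362.5, 239.4]
orientation: [3.141, -0.001, 0.712]
wrist_force: [-0.1, 0.0, -0.1]
opening: 34.7
```

>>> jog_arm:
  linear:
    - [0, 0, 0.022]
    - [0, 0, 0.044]
    - [0, 0, 0.066]
    - [0, 0, 0.08]
    - [0, 0, 0.08]
  rot:
    - [0, 0, 0]
    - [0, 0, 0]
    - [0, 0, 0]
    - [0, 0, 0]
    - [0, 0, 0]

```text
time: 18.37
ee_pos: [557.9, 360.6, 154.5]
orientation: [-3.14, 0.007, 0.716]
wrist_force: [-0.1, -0.6, -0.4]
opening: 33.8
```

>>> jog_arm:
  linear:
    - [0, 0, 0]
    - [0, 0, 0]
    - [0, 0, 0]
    - [0, 0, 0]
    - [0, 0, 0]
  rot:
    - [0, 0, 0]
    - [0, 0, 0]
    - [0, 0, 0]
    - [0, 0, 0]
    - [0, 0, 0]

```text
time: 18.78
ee_pos: [560.3, 361.8, 159.9]
orientation: [3.141, -0.002, 0.716]
wrist_force: [0.5, 0.6, -0.0]
opening: 34.3
```

```bash
python3 - <<'E'
from h import *
plan([(560,363,102,np.radians(41))])
im=snap('side','s5'); u=w2px(im,[560,362,118]).astype(int); c=im['color'][u[1]-45:u[1]+45,u[0]-60:u[0]+60]; cv2.imwrite('pics/s5c.png',cv2.resize(c,None,fx=5,fy=5,interpolation=cv2.INTER_CUBIC))
i0=load('side0'); d=np.abs(im['color'].astype(int)-i0['color'])[205:250,160:190].max(2); print((d>40).sum())
E
```

```text
t 18.8 at [560.3 361.8 159.9] rpy [ 3.141e+00 -2.000e-03  7.160e-01] op 34.3 F [ 0.5  0.6 -0. ]
1/1 row lin [0.0001, -0.0002, 0.0116] rot [0.0001, -0.0005, 0.0001]
38
```

View pics/s5c.png

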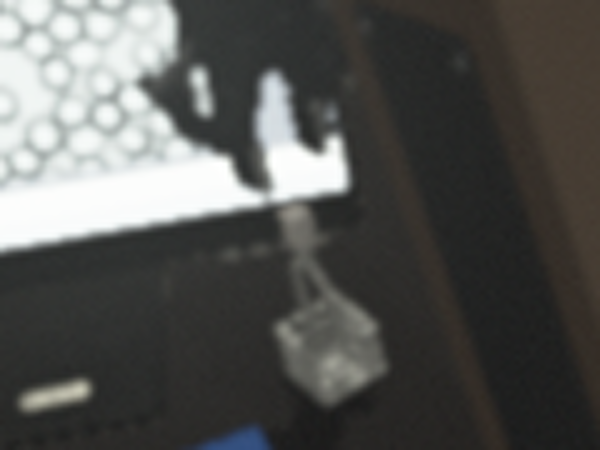

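The fingers bracket the grip, at (295,225) in the crop. I grasp and lift.

>>> jog_arm:
  linear:
    - [0, 0, 0.015]
    - [0, 0, 0.03]
    - [0, 0, 0.045]
    - [0, 0, 0.058]
    - [0, 0, 0.058]
  rot:
    - [0, 0, 0]
    - [0, 0, 0]
    - [0, 0, 0]
    - [0, 0, 0]
    - [0, 0, 0]

```text
time: 19.25
ee_pos: [556.6, 360.1, 94.3]
orientation: [-3.139, 0.009, 0.716]
wrist_force: [-1.1, 0.2, -0.2]
opening: 34.2
```

>>> jog_arm:
  linear:
    - [0, 0, 0]
    - [0, 0, 0]
    - [0, 0, 0]
    - [0, 0, 0]
    - [0, 0, 0]
  rot:
    - [0, 0, 0]
    - [0, 0, 0]
    - [0, 0, 0]
    - [0, 0, 0]
    - [0, 0, 0]
  gripper: 1

```text
time: 19.67
ee_pos: [560.0, 361.7, 101.1]
orientation: [3.141, -0.001, 0.716]
wrist_force: [0.7, 0.2, -0.7]
opening: 13.8
```

>>> jog_arm:
  linear:
    - [0, 0, 0]
    - [0, 0, 0]
    - [0, 0, 0]
    - [0, 0, 0]
    - [0, 0, 0]
  rot:
    - [0, 0, 0]
    - [0, 0, 0]
    - [0, 0, 0]
    - [0, 0, 0]
    - [0, 0, 0]

```text
time: 20.08
ee_pos: [559.7, 361.6, 100.3]
orientation: [3.142, -0.0, 0.716]
wrist_force: [0.1, -0.4, -1.0]
opening: 13.9
```

```bash
python3 - <<'E'
from h import *
o=bot.get_obs(); Y=SY+np.pi/2; p=o['ee_pos']; zz=p[2]+116
plan([(p[0],p[1],zz,np.radians(41)),(460,250,zz,np.radians(65)),(*st(-170,120,zz),Y),(*st(-65,120,zz),Y)],step=130)
E
```

```text
t 20.1 at [559.7 361.6 100.3] rpy [ 3.142 -0.     0.716] op 13.9 F [ 0.1 -0.4 -1. ]
1/1 row lin [0.0, 0.0, -0.0232] rot [0.0, -0.0, 0.0001]
1/2 row lin [-0.0148, 0.0019, 0.0] rot [-0.0, 0.0, -0.0419]
2/2 row lin [-0.0149, -0.0012, -0.0] rot [-0.0, 0.0, -0.0419]
1/1 row lin [-0.0181, 0.0137, 0.0] rot [-0.0, 0.0, -0.0995]
1/1 row lin [0.0, 0.021, 0.0] rot [0.0, 0.0, -0.0]
```

>>> jog_arm:
  linear:
    - [0, 0, -0.023]
    - [0, 0, -0.046]
    - [0, 0, -0.069]
    - [0, 0, -0.093]
    - [0, 0, -0.116]
  rot:
    - [0, 0, 0]
    - [0, 0, 0]
    - [0, 0, 0]
    - [0, 0, 0]
    - [0, 0, 0]

```text
time: 20.5
ee_pos: [559.6, 361.5, 217.5]
orientation: [-3.142, -0.0, 0.716]
wrist_force: [0.4, 0.1, -1.2]
opening: 13.6
```

>>> jog_arm:
  linear:
    - [-0.0148, 0.0019, 0]
    - [-0.0296, 0.0038, 0]
    - [-0.0444, 0.0057, 0]
    - [-0.0592, 0.0076, 0]
    - [-0.074, 0.0095, 0]
  rot:
    - [0, 0, -0.0419]
    - [0, 0, -0.0838]
    - [0, 0, -0.1257]
    - [0, 0, -0.1676]
    - [0, 0, -0.2095]

```text
time: 20.92
ee_pos: [509.5, 305.3, 216.4]
orientation: [3.142, -0.0, 0.928]
wrist_force: [0.1, 0.3, -1.4]
opening: 13.4
```

>>> jog_arm:
  linear:
    - [-0.0149, -0.0012, 0]
    - [-0.0298, -0.0024, 0]
    - [-0.0447, -0.0036, 0]
    - [-0.0596, -0.0048, 0]
    - [-0.0745, -0.006, 0]
  rot:
    - [0, 0, -0.0419]
    - [0, 0, -0.0838]
    - [0, 0, -0.1257]
    - [0, 0, -0.1676]
    - [0, 0, -0.2095]

```text
time: 21.33
ee_pos: [459.9, 249.3, 216.4]
orientation: [3.141, -0.0, 1.137]
wrist_force: [1.1, -0.1, -0.8]
opening: 13.6
```

>>> jog_arm:
  linear:
    - [-0.0181, 0.0137, 0]
    - [-0.0362, 0.0274, 0]
    - [-0.0543, 0.0411, 0]
    - [-0.0724, 0.0548, 0]
    - [-0.0905, 0.0685, 0]
  rot:
    - [0, 0, -0.0995]
    - [0, 0, -0.199]
    - [0, 0, -0.2985]
    - [0, 0, -0.398]
    - [0, 0, -0.4975]

```text
time: 21.75
ee_pos: [484.5, 138.0, 216.6]
orientation: [3.141, -0.0, 1.638]
wrist_force: [-0.3, -0.5, -1.4]
opening: 13.7
```

>>> jog_arm:
  linear:
    - [0, 0, 0]
    - [0, 0, 0]
    - [0, 0, 0]
    - [0, 0, 0]
    - [0, 0, 0]
  rot:
    - [0, 0, 0]
    - [0, 0, 0]
    - [0, 0, 0]
    - [0, 0, 0]
    - [0, 0, 0]

```text
time: 22.17
ee_pos: [484.2, 139.8, 216.3]
orientation: [-3.141, -0.0, 1.634]
wrist_force: [-0.1, -0.8, -1.0]
opening: 13.5
```

```bash
python3 - <<'E'
from h import *
plan([(*st(-65,120,217.5),SY+np.pi/2)])
E
```

```text
t 22.2 at [484.2 139.8 216.3] rpy [-3.141 -0.     1.634] op 13.5 F [-0.1 -0.8 -1. ]
1/1 row lin [-0.0002, 0.021, -0.0002] rot [-0.0, -0.0, 0.0003]
```

>>> jog_arm:
  linear:
    - [0, 0.011, 0]
    - [0, 0.022, 0]
    - [0, 0.033, 0]
    - [0, 0.044, 0]
    - [0, 0.055, 0]
  rot:
    - [0, 0, 0]
    - [0, 0, 0]
    - [0, 0, 0]
    - [0, 0, 0]
    - [0, 0, 0]

```text
time: 22.58
ee_pos: [540.1, 142.9, 216.3]
orientation: [-3.141, -0.0, 1.633]
wrist_force: [-0.1, 0.1, -0.2]
opening: 13.4
```

>>> jog_arm:
  linear:
    - [0, 0.011, 0]
    - [0, 0.022, 0]
    - [0, 0.033, 0]
    - [0, 0.044, 0]
    - [0, 0.05, 0]
  rot:
    - [0, 0, 0]
    - [0, 0, 0]
    - [0, 0, 0]
    - [0, 0, 0]
    - [0, 0, 0]

```text
time: 23.0
ee_pos: [590.5, 145.8, 216.1]
orientation: [3.141, -0.0, 1.633]
wrist_force: [-0.3, 0.1, -0.5]
opening: 13.7
```

>>> jog_arm:
  linear:
    - [0, 0, 0.006]
    - [0, 0, 0.012]
    - [0, 0, 0.017]
    - [0, 0, 0.021]
    - [0, 0, 0.021]
  rot:
    - [0, 0, 0]
    - [0, 0, 0]
    - [0, 0, 0]
    - [0, 0, 0]
    - [0, 0, 0]

```text
time: 23.42
ee_pos: [588.8, 144.8, 194.6]
orientation: [-3.141, 0.002, 1.633]
wrist_force: [1.3, -2.0, -1.2]
opening: 13.7
```

>>> jog_arm:
  linear:
    - [0, 0, 0.001]
    - [0, 0, 0.001]
    - [0, 0, 0.002]
    - [0, 0, 0.002]
    - [0, 0, 0.002]
  rot:
    - [0, 0, 0]
    - [0, 0, 0]
    - [0, 0, 0]
    - [0, 0, 0]
    - [0, 0, 0]

```text
time: 23.83
ee_pos: [589.7, 145.1, 194.1]
orientation: [3.14, 0.001, 1.633]
wrist_force: [0.2, -2.9, 2.6]
opening: 13.4
```

>>> jog_arm:
  linear:
    - [0, 0, 0]
    - [0, 0, 0]
    - [0, 0, 0]
    - [0, 0, 0]
    - [0, 0, 0]
  rot:
    - [0, 0, 0]
    - [0, 0, 0]
    - [0, 0, 0]
    - [0, 0, 0]
    - [0, 0, 0]
  gripper: 0.6

```text
time: 24.25
ee_pos: [589.0, 145.7, 192.9]
orientation: [-3.141, -0.0, 1.633]
wrist_force: [0.1, -0.5, 0.1]
opening: 34.2
```

>>> jog_arm:
  linear:
    - [0, 0, -0.005]
    - [0, 0, -0.015]
    - [0, 0, -0.03]
    - [0, 0, -0.05]
    - [0, 0, -0.076]
  rot:
    - [0, 0, 0]
    - [0, 0, 0]
    - [0, 0, 0]
    - [0, 0, 0]
    - [0, 0, 0]

```text
time: 24.67
ee_pos: [588.5, 145.4, 269.3]
orientation: [-3.139, -0.0, 1.633]
wrist_force: [-0.7, 0.0, 0.1]
opening: 34.2
```

```bash
python3 - <<'E'
from h import *
b=np.radians(84)
plan([(490,60,270,SY+np.pi/2),(441.5,-345.5,240,b)])
E
```

```text
t 24.7 at [588.5 145.4 269.3] rpy [-3.139 -0.     1.633] op 34.2 F [-0.7  0.   0.1]
1/1 row lin [-0.0158, -0.0207, -0.0001] rot [-0.0006, -0.0, 0.0002]
1/3 row lin [-0.0268, -0.0049, 0.002] rot [0.0, -0.0, 0.0111]
2/3 row lin [-0.027, -0.0034, 0.002] rot [0.0, -0.0, 0.0111]
3/3 row lin [-0.0272, -0.0019, 0.002] rot [0.0, -0.0, 0.0111]
```

>>> jog_arm:
  linear:
    - [-0.0158, -0.0207, 0]
    - [-0.0316, -0.0414, 0]
    - [-0.0474, -0.0621, 0]
    - [-0.0632, -0.0828, 0]
    - [-0.079, -0.1035, 0]
  rot:
    - [0, 0, 0]
    - [0, 0, 0]
    - [0, 0, 0]
    - [0, 0, 0]
    - [0, 0, 0]

```text
time: 25.08
ee_pos: [490.1, 59.6, 270.6]
orientation: [3.14, 0.0, 1.633]
wrist_force: [0.1, 0.0, 0.2]
opening: 34.5
```

>>> jog_arm:
  linear:
    - [-0.0268, -0.0049, 0.002]
    - [-0.0536, -0.0098, 0.004]
    - [-0.0804, -0.0147, 0.006]
    - [-0.1072, -0.0196, 0.008]
    - [-0.134, -0.0245, 0.01]
  rot:
    - [0, 0, 0.0111]
    - [0, 0, 0.0222]
    - [0, 0, 0.0333]
    - [0, 0, 0.0444]
    - [0, 0, 0.0555]

```text
time: 25.5
ee_pos: [474.6, -76.3, 260.8]
orientation: [3.139, 0.001, 1.577]
wrist_force: [0.5, -0.3, 0.2]
opening: 34.0
```

```bash
python3 - <<'E'
from h import *
plan([(441.5,-345.5,240,np.radians(84))])
im=snap('top','p6');print(blob(im,(440.5,-346)))
a=im['color'][135:205,235:360];b=im['color'][195:245,395:460]
a=cv2.resize(a,None,fx=4,fy=4,interpolation=cv2.INTER_CUBIC);b=cv2.resize(b,None,fx=4,fy=4,interpolation=cv2.INTER_CUBIC)
o=np.zeros((280,760,3),np.uint8);o[:280,:500]=a;o[:200,500:]=b;cv2.imwrite('pics/p6c.png',o)
E
```

```text
t 25.5 at [474.6 -76.3 260.8] rpy [3.139e+00 1.000e-03 1.577e+00] op 34.0 F [ 0.5 -0.3  0.2]
1/2 row lin [-0.0269, -0.0035, 0.0021] rot [0.0002, 0.0001, 0.0111]
2/2 row lin [-0.027, -0.002, 0.0021] rot [0.0002, 0.0001, 0.0111]
[(14, [457.1, -320.3]), (12, [445.8, -315.8]), (21, [442.2, -345.2]), (66, [429.9, -319.7])]
```

View pics/p6c.png

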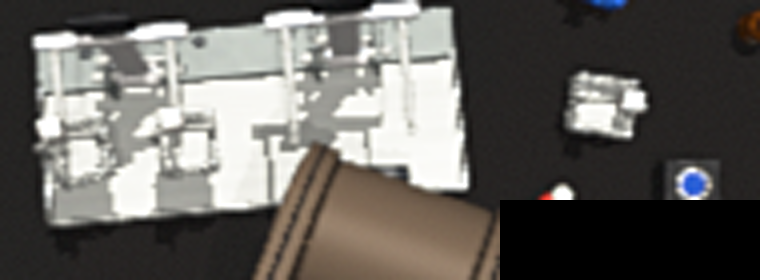

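Both left-arm baskets hang, with grips at (48,125) and (172,115) in the crop. Basket 3 is where it was, so I go for it.

>>> jog_arm:
  linear:
    - [-0.0269, -0.0035, 0.002]
    - [-0.0538, -0.007, 0.004]
    - [-0.0807, -0.0105, 0.006]
    - [-0.1076, -0.014, 0.008]
    - [-0.1345, -0.0175, 0.01]
  rot:
    - [0, 0, 0.0111]
    - [0, 0, 0.0222]
    - [0, 0, 0.0333]
    - [0, 0, 0.0444]
    - [0, 0, 0.0555]

```text
time: 25.97
ee_pos: [458.1, -211.0, 250.6]
orientation: [3.14, 0.001, 1.521]
wrist_force: [0.3, 0.8, -0.4]
opening: 34.2
```

>>> jog_arm:
  linear:
    - [-0.027, -0.002, 0.002]
    - [-0.054, -0.004, 0.004]
    - [-0.081, -0.006, 0.006]
    - [-0.108, -0.008, 0.008]
    - [-0.135, -0.01, 0.01]
  rot:
    - [0, 0, 0.0111]
    - [0, 0, 0.0222]
    - [0, 0, 0.0333]
    - [0, 0, 0.0444]
    - [0, 0, 0.0555]

```text
time: 26.38
ee_pos: [441.5, -345.5, 240.5]
orientation: [3.14, 0.001, 1.466]
wrist_force: [0.7, -0.3, -0.4]
opening: 34.0
```

>>> jog_arm:
  linear:
    - [0, 0, 0.022]
    - [0, 0, 0.044]
    - [0, 0, 0.066]
    - [0, 0, 0.08]
    - [0, 0, 0.08]
  rot:
    - [0, 0, 0]
    - [0, 0, 0]
    - [0, 0, 0]
    - [0, 0, 0]
    - [0, 0, 0]

```text
time: 26.8
ee_pos: [440.1, -342.5, 156.2]
orientation: [-3.137, -0.004, 1.466]
wrist_force: [0.0, -0.4, -0.1]
opening: 34.3
```

>>> jog_arm:
  linear:
    - [0, 0, 0]
    - [0, 0, 0]
    - [0, 0, 0]
    - [0, 0, 0]
    - [0, 0, 0]
  rot:
    - [0, 0, 0]
    - [0, 0, 0]
    - [0, 0, 0]
    - [0, 0, 0]
    - [0, 0, 0]

```text
time: 27.22
ee_pos: [442.0, -344.5, 160.6]
orientation: [3.14, 0.001, 1.466]
wrist_force: [-0.9, -0.5, 0.8]
opening: 34.4
```

```bash
python3 - <<'E'
from h import *
plan([(441.5,-345.5,102,np.radians(84))])
im=snap('side','s6'); i0=load('side0'); u=w2px(im,[441,-345.5,60]).astype(int)
d=np.abs(im['color'].astype(int)-i0['color'])[u[1]-15:u[1]+16,u[0]-12:u[0]+13].max(2); print(u,(d>40).sum(),'of',d.size)
E
```

```text
t 27.2 at [ 442.  -344.5  160.6] rpy [3.140e+00 1.000e-03 1.466e+00] op 34.4 F [-0.9 -0.5  0.8]
1/1 row lin [-0.0002, -0.0001, 0.0117] rot [0.0003, 0.0003, 0.0001]
[410 209] 0 of 775
```

>>> jog_arm:
  linear:
    - [0, 0, 0.015]
    - [0, 0, 0.03]
    - [0, 0, 0.045]
    - [0, 0, 0.054]
    - [0, 0, 0.058]
  rot:
    - [0, 0, 0]
    - [0, 0, 0]
    - [0, 0, 0]
    - [0, 0, 0]
    - [0, 0, 0]

```text
time: 27.68
ee_pos: [440.8, -343.3, 99.8]
orientation: [-3.14, -0.002, 1.466]
wrist_force: [-0.4, 0.2, -0.4]
opening: 34.1
```

>>> jog_arm:
  linear:
    - [0, 0, 0]
    - [0, 0, 0]
    - [0, 0, 0]
    - [0, 0, 0]
    - [0, 0, 0]
  rot:
    - [0, 0, 0]
    - [0, 0, 0]
    - [0, 0, 0]
    - [0, 0, 0]
    - [0, 0, 0]
  gripper: 1

```text
time: 28.1
ee_pos: [441.7, -344.3, 101.9]
orientation: [3.141, 0.001, 1.466]
wrist_force: [-0.1, 0.4, -1.4]
opening: 12.8
```

>>> jog_arm:
  linear:
    - [0, 0, 0]
    - [0, 0, 0]
    - [0, 0, 0]
    - [0, 0, 0]
    - [0, 0, 0]
  rot:
    - [0, 0, 0]
    - [0, 0, 0]
    - [0, 0, 0]
    - [0, 0, 0]
    - [0, 0, 0]

```text
time: 28.52
ee_pos: [441.5, -344.1, 101.5]
orientation: [3.141, 0.0, 1.466]
wrist_force: [-1.4, 0.3, -0.0]
opening: 13.0
```

```bash
python3 - <<'E'
from h import *
o=bot.get_obs(); Y=SY+np.pi/2; p=o['ee_pos']; zz=p[2]+116
plan([(p[0],p[1],zz,np.radians(84)),(*st(-170,-120,zz),Y),(*st(-65,-120,zz),Y)],step=130)
E
```

```text
t 28.5 at [ 441.5 -344.1  101.5] rpy [3.141 0.    1.466] op 13.0 F [-1.4  0.3 -0. ]
1/1 row lin [-0.0, 0.0, -0.0232] rot [0.0, 0.0, 0.0]
1/2 row lin [0.0248, 0.0031, 0.0] rot [-0.0, 0.0, -0.0166]
2/2 row lin [0.0245, 0.0052, 0.0] rot [-0.0, 0.0, -0.0166]
1/1 row lin [-0.0, 0.021, 0.0] rot [0.0, -0.0, 0.0]
```

>>> jog_arm:
  linear:
    - [0, 0, -0.023]
    - [0, 0, -0.046]
    - [0, 0, -0.069]
    - [0, 0, -0.093]
    - [0, 0, -0.116]
  rot:
    - [0, 0, 0]
    - [0, 0, 0]
    - [0, 0, 0]
    - [0, 0, 0]
    - [0, 0, 0]

```text
time: 28.93
ee_pos: [441.3, -343.9, 218.3]
orientation: [-3.141, -0.0, 1.466]
wrist_force: [0.2, 0.7, -0.9]
opening: 12.7
```

>>> jog_arm:
  linear:
    - [0.0248, 0.0031, 0]
    - [0.0496, 0.0062, 0]
    - [0.0744, 0.0093, 0]
    - [0.0992, 0.0124, 0]
    - [0.124, 0.0155, 0]
  rot:
    - [0, 0, -0.0166]
    - [0, 0, -0.0332]
    - [0, 0, -0.0498]
    - [0, 0, -0.0664]
    - [0, 0, -0.083]

```text
time: 29.35
ee_pos: [469.8, -221.2, 217.2]
orientation: [-3.142, -0.0, 1.55]
wrist_force: [-0.2, -0.5, -2.0]
opening: 12.8
```

>>> jog_arm:
  linear:
    - [0.0245, 0.0052, 0]
    - [0.049, 0.0104, 0]
    - [0.0735, 0.0156, 0]
    - [0.098, 0.0208, 0]
    - [0.1225, 0.026, 0]
  rot:
    - [0, 0, -0.0166]
    - [0, 0, -0.0332]
    - [0, 0, -0.0498]
    - [0, 0, -0.0664]
    - [0, 0, -0.083]

```text
time: 29.77
ee_pos: [498.4, -99.1, 217.2]
orientation: [-3.142, -0.0, 1.633]
wrist_force: [0.0, 0.2, -1.8]
opening: 12.8
```

>>> jog_arm:
  linear:
    - [0, 0, 0]
    - [0, 0, 0]
    - [0, 0, 0]
    - [0, 0, 0]
    - [0, 0, 0]
  rot:
    - [0, 0, 0]
    - [0, 0, 0]
    - [0, 0, 0]
    - [0, 0, 0]
    - [0, 0, 0]

```text
time: 30.18
ee_pos: [498.3, -101.4, 217.3]
orientation: [-3.141, 0.0, 1.631]
wrist_force: [0.6, 0.0, -2.1]
opening: 12.9
```

```bash
python3 - <<'E'
from h import *
plan([(*st(-65,-120,218),SY+np.pi/2)])
E
```

```text
t 30.2 at [ 498.3 -101.4  217.3] rpy [-3.141  0.     1.631] op 12.9 F [ 0.6  0.  -2.1]
1/1 row lin [0.0002, 0.0211, -0.0001] rot [-0.0, 0.0, -0.0002]
```

>>> jog_arm:
  linear:
    - [0.001, 0.011, 0]
    - [0.001, 0.022, 0]
    - [0.001, 0.033, 0]
    - [0.001, 0.044, 0]
    - [0.001, 0.055, 0]
  rot:
    - [0, 0, 0]
    - [0, 0, 0]
    - [0, 0, 0]
    - [0, 0, 0]
    - [0, 0, 0]

```text
time: 30.6
ee_pos: [554.7, -96.1, 217.2]
orientation: [-3.142, -0.0, 1.632]
wrist_force: [0.1, -0.3, -1.9]
opening: 12.7
```

>>> jog_arm:
  linear:
    - [0, 0.011, 0]
    - [0, 0.022, 0]
    - [0, 0.033, 0]
    - [0, 0.044, 0]
    - [0, 0.05, 0]
  rot:
    - [0, 0, 0]
    - [0, 0, 0]
    - [0, 0, 0]
    - [0, 0, 0]
    - [0, 0, 0]

```text
time: 31.02
ee_pos: [604.9, -92.8, 217.0]
orientation: [3.141, -0.0, 1.633]
wrist_force: [-0.5, -0.9, -1.1]
opening: 12.8
```

>>> jog_arm:
  linear:
    - [0, 0, 0.006]
    - [0, 0, 0.012]
    - [0, 0, 0.017]
    - [0, 0, 0.021]
    - [0, 0, 0.021]
  rot:
    - [0, 0, 0]
    - [0, 0, 0]
    - [0, 0, 0]
    - [0, 0, 0]
    - [0, 0, 0]

```text
time: 31.43
ee_pos: [603.0, -91.6, 196.3]
orientation: [3.141, -0.004, 1.632]
wrist_force: [1.2, 4.4, 1.0]
opening: 12.8
```

>>> jog_arm:
  linear:
    - [0, 0, 0.001]
    - [0, 0, 0.001]
    - [0, 0, 0.002]
    - [0, 0, 0.002]
    - [0, 0, 0.002]
  rot:
    - [0, 0, 0]
    - [0, 0, 0]
    - [0, 0, 0]
    - [0, 0, 0]
    - [0, 0, 0]

```text
time: 31.85
ee_pos: [603.4, -91.6, 196.0]
orientation: [3.14, -0.002, 1.632]
wrist_force: [-1.8, 6.2, 5.6]
opening: 13.4
```

>>> jog_arm:
  linear:
    - [0.001, 0, 0]
    - [0.002, 0, 0]
    - [0.002, 0, 0]
    - [0.002, 0, 0]
    - [0.002, 0, 0]
  rot:
    - [0, 0, 0]
    - [0, 0, 0]
    - [0, 0, 0]
    - [0, 0, 0]
    - [0, 0, 0]

```text
time: 32.27
ee_pos: [603.5, -90.9, 195.5]
orientation: [3.14, -0.0, 1.632]
wrist_force: [0.3, 3.5, 6.6]
opening: 13.2
```

>>> jog_arm:
  linear:
    - [0, 0, 0]
    - [0, 0, 0]
    - [0, 0, 0]
    - [0, 0, 0]
    - [0, 0, 0]
  rot:
    - [0, 0, 0]
    - [0, 0, 0]
    - [0, 0, 0]
    - [0, 0, 0]
    - [0, 0, 0]
  gripper: 0.6

```text
time: 32.68
ee_pos: [602.7, -91.3, 193.6]
orientation: [-3.14, 0.0, 1.632]
wrist_force: [-0.4, -0.6, -0.8]
opening: 34.1
```

>>> jog_arm:
  linear:
    - [0, 0, -0.005]
    - [0, 0, -0.015]
    - [0, 0, -0.03]
    - [0, 0, -0.05]
    - [0, 0, -0.074]
  rot:
    - [0, 0, 0]
    - [0, 0, 0]
    - [0, 0, 0]
    - [0, 0, 0]
    - [0, 0, 0]

```text
time: 33.1
ee_pos: [602.5, -90.8, 268.8]
orientation: [-3.14, -0.001, 1.632]
wrist_force: [1.3, 0.3, 0.3]
opening: 34.3
```

>>> jog_arm:
  linear:
    - [-0.02, -0.02, 0]
    - [-0.04, -0.045, 0]
    - [-0.065, -0.075, 0]
    - [-0.09, -0.105, 0]
    - [-0.115, -0.135, 0]
  rot:
    - [0, 0, 0]
    - [0, 0, 0]
    - [0, 0, 0]
    - [0, 0, 0]
    - [0, 0, 0]

```text
time: 33.52
ee_pos: [474.3, -214.9, 269.7]
orientation: [3.14, 0.001, 1.633]
wrist_force: [0.5, -0.3, 0.1]
opening: 33.8
```

```bash
python3 - <<'E'
from h import *
Y=SY+np.pi/2
plan([(429,-7.5,150,Y),(429,-7.5,40,Y)])
im=snap('top','p7');s=snap('side','s7')
k=im['color'][220:236,300:320].astype(int); m=(k[...,1]-k[...,2]>50)&(k[...,1]-k[...,0]>40); v,u=np.where(m); print(m.sum(), px2w(im,u.mean()+300,v.mean()+220,18) if m.sum() else 0)
a=cv2.resize(im['color'][135:240,235:360],None,fx=3.2,fy=3.2,interpolation=cv2.INTER_CUBIC)
b=cv2.resize(s['color'][150:255,215:340],None,fx=3.2,fy=3.2,interpolation=cv2.INTER_CUBIC)
cv2.imwrite('pics/p7c.png',np.hstack([a,b]))
E
```

```text
t 33.5 at [ 474.3 -214.9  269.7] rpy [3.140e+00 1.000e-03 1.633e+00] op 33.8 F [ 0.5 -0.3  0.1]
1/2 row lin [0.021, -0.0032, 0.0119] rot [0.0001, 0.0001, 0.0002]
2/2 row lin [0.021, -0.0033, 0.012] rot [0.0001, 0.0001, 0.0002]
1/1 row lin [-0.0, -0.0, 0.022] rot [-0.0, -0.0, 0.0]
8 [429.21005743  -4.89811428  18.        ]
```

View pics/p7c.png

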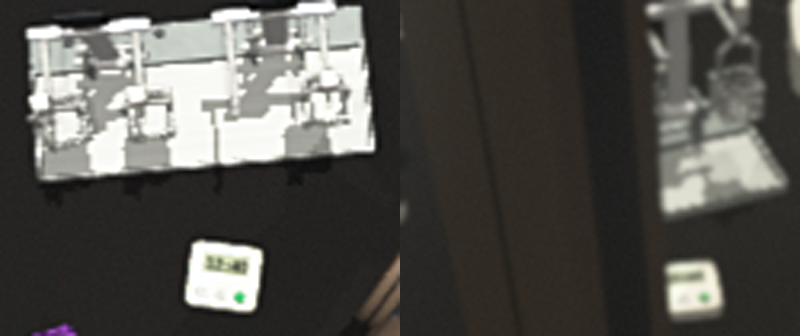

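All three baskets hang, with grips at (40,100), (133,95) and (315,88) in the left half, and the side view shows the right one hanging level. The green key is at about (428,-6). I close the gripper and go to press it.

>>> jog_arm:
  linear:
    - [0.021, -0.0033, 0.012]
    - [0.042, -0.0066, 0.024]
    - [0.063, -0.0099, 0.036]
    - [0.084, -0.0132, 0.048]
    - [0.105, -0.0165, 0.06]
  rot:
    - [0, 0, 0]
    - [0, 0, 0]
    - [0, 0, 0]
    - [0, 0, 0]
    - [0, 0, 0]
  gripper: 1

```text
time: 34.03
ee_pos: [452.8, -109.1, 208.9]
orientation: [3.14, 0.001, 1.632]
wrist_force: [-1.6, -0.3, -0.9]
opening: 0.0
```

>>> jog_arm:
  linear:
    - [0.021, -0.0033, 0.012]
    - [0.042, -0.0066, 0.024]
    - [0.063, -0.0099, 0.036]
    - [0.084, -0.0132, 0.048]
    - [0.105, -0.0165, 0.06]
  rot:
    - [0, 0, 0]
    - [0, 0, 0]
    - [0, 0, 0]
    - [0, 0, 0]
    - [0, 0, 0]

```text
time: 34.45
ee_pos: [430.0, -5.1, 149.0]
orientation: [3.14, 0.0, 1.633]
wrist_force: [-0.1, 0.3, -0.9]
opening: 0.1
```

>>> jog_arm:
  linear:
    - [0, 0, 0.022]
    - [0, 0, 0.044]
    - [0, 0, 0.066]
    - [0, 0, 0.088]
    - [0, 0, 0.105]
  rot:
    - [0, 0, 0]
    - [0, 0, 0]
    - [0, 0, 0]
    - [0, 0, 0]
    - [0, 0, 0]

```text
time: 34.87
ee_pos: [429.8, -5.9, 42.7]
orientation: [3.141, -0.0, 1.633]
wrist_force: [0.1, -0.2, 0.0]
opening: 0.2
```

>>> jog_arm:
  linear:
    - [0, 0, 0]
    - [0, 0, 0]
    - [0, 0, 0]
    - [0, 0, 0]
    - [0, 0, 0]
  rot:
    - [0, 0, 0]
    - [0, 0, 0]
    - [0, 0, 0]
    - [0, 0, 0]
    - [0, 0, 0]

```text
time: 35.28
ee_pos: [430.8, -6.7, 44.9]
orientation: [3.139, 0.001, 1.632]
wrist_force: [-0.1, -0.6, 0.3]
opening: 0.0
```

```bash
python3 - <<'E'
from h import *
plan([(428,-7,18,SY+np.pi/2)])
im=snap('top','p8')
for y in(120,40,-120):
    p=st(-65,y,223); g=px2w(load('p7'),*w2px(load('p7'),p),131); print([b for b in blob(im,g,r=6)],[b for b in blob(load('p7'),g,r=6)])
E
```

```text
t 35.3 at [430.8  -6.7  44.9] rpy [3.139e+00 1.000e-03 1.632e+00] op 0.0 F [-0.1 -0.6  0.3]
1/1 row lin [-0.0, -0.0006, 0.0054] rot [0.0006, 0.0002, 0.0001]
[(63, [612.3, 160.7])] [(63, [612.3, 160.7])]
[(72, [612.6, 78.4]), (10, [595.0, 65.3])] [(75, [612.6, 77.9]), (10, [595.0, 65.3])]
[(113, [628.9, -94.7])] [(114, [628.7, -94.9])]
```

>>> jog_arm:
  linear:
    - [0, -0.003, 0.008]
    - [0, -0.003, 0.016]
    - [0, -0.003, 0.022]
    - [0, -0.003, 0.025]
    - [0, -0.003, 0.025]
  rot:
    - [0, 0, 0]
    - [0, 0, 0]
    - [0, 0, 0]
    - [0, 0, 0]
    - [0, 0, 0]

```text
time: 35.75
ee_pos: [425.7, -6.5, 17.6]
orientation: [-3.138, -0.001, 1.632]
wrist_force: [-1.9, 0.1, 2.9]
opening: -0.2
```

>>> jog_arm:
  linear:
    - [0, 0, 0.001]
    - [0, 0, 0.002]
    - [0, 0, 0.003]
    - [0, 0, 0.003]
    - [0, 0, 0.003]
  rot:
    - [0, 0, 0]
    - [0, 0, 0]
    - [0, 0, 0]
    - [0, 0, 0]
    - [0, 0, 0]

```text
time: 36.17
ee_pos: [426.0, -6.5, 17.0]
orientation: [-3.137, -0.001, 1.633]
wrist_force: [-10.8, 1.4, 21.7]
opening: -0.1
```

>>> jog_arm:
  linear:
    - [0, 0, 0.0005]
    - [0, 0, 0.001]
    - [0, 0, 0.001]
    - [0, 0, 0.001]
    - [0, 0, 0.001]
  rot:
    - [0, 0, 0]
    - [0, 0, 0]
    - [0, 0, 0]
    - [0, 0, 0]
    - [0, 0, 0]

```text
time: 36.58
ee_pos: [426.1, -6.5, 16.9]
orientation: [-3.136, -0.001, 1.633]
wrist_force: [-12.6, 1.5, 28.8]
opening: 0.0
```

The key is bottomed: 29 N at z≈16.9, with the face at 16 and full travel at 16.8. I retract clear.

>>> jog_arm:
  linear:
    - [0, 0, -0.01]
    - [0, 0, -0.03]
    - [0, 0, -0.055]
    - [0, 0, -0.08]
    - [0, 0, -0.11]
  rot:
    - [0, 0, 0]
    - [0, 0, 0]
    - [0, 0, 0]
    - [0, 0, 0]
    - [0, 0, 0]

```text
time: 37.0
ee_pos: [425.4, -6.4, 124.0]
orientation: [-3.139, -0.001, 1.632]
wrist_force: [-0.7, -0.4, -0.7]
opening: -0.3
```

>>> jog_arm:
  linear:
    - [-0.02, 0, -0.02]
    - [-0.045, 0.002, -0.04]
    - [-0.07, 0.004, -0.06]
    - [-0.095, 0.006, -0.08]
    - [-0.12, 0.01, -0.1]
  rot:
    - [0, 0, 0]
    - [0, 0, 0]
    - [0, 0, 0]
    - [0, 0, 0]
    - [0, 0, 0]

```text
time: 37.42
ee_pos: [443.7, -126.9, 224.9]
orientation: [3.141, 0.0, 1.632]
wrist_force: [1.1, -0.7, -0.4]
opening: -0.2
```

>>> jog_arm:
  linear:
    - [0, 0, 0]
    - [0, 0, 0]
    - [0, 0, 0]
    - [0, 0, 0]
    - [0, 0, 0]
  rot:
    - [0, 0, 0]
    - [0, 0, 0]
    - [0, 0, 0]
    - [0, 0, 0]
    - [0, 0, 0]

```text
time: 37.83
ee_pos: [443.1, -124.6, 222.7]
orientation: [-3.139, -0.002, 1.634]
wrist_force: [-0.1, -0.5, -0.4]
opening: -0.2
```

```bash
python3 - <<'E'
from h import *
plan([])
im=snap('top','p9'); c=im['color'][125:260,165:465]; cv2.imwrite('pics/p9c.png',cv2.resize(c,None,fx=2.66,fy=2.66,interpolation=cv2.INTER_CUBIC))
E
```

```text
t 37.8 at [ 443.1 -124.6  222.7] rpy [-3.139e+00 -2.000e-03  1.634e+00] op -0.2 F [-0.1 -0.5 -0.4]
```

View pics/p9c.png

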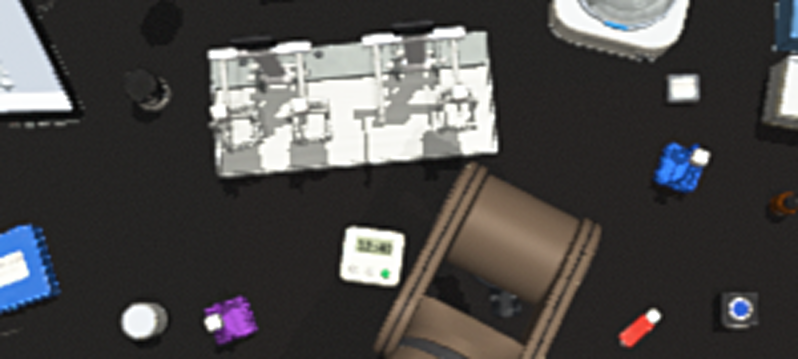

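The last picture shows the three baskets hanging at about (225,115), (303,110) and (455,100). The look-alikes and bystanders are in place and the arm is clear, so I hand in.

```bash
python3 -c "
from station import bot
print(bot.close_job())"
```

```text
the job is handed in; nothing more can be done
None
```

I pushed both drip-stand arms upright and hung the three steel baskets I found, each on a hook of its own: two on the left arm, one on the right hook of the right arm. I then pressed the green start key, backed off and handed the job in at about 38 s. No verdict is reported, so this rests on my own checks.

**Last checks:**
- **Baskets:** the final top view shows all three hanging. Two pictures about 1.8 s apart, before the key press, showed no change in where they hang. I saw no fourth basket on the bench.
- **Start key:** I pressed until it bottomed, at 29 N with the fingertips at z about 16.9 mm, just short of full travel at 16.8 mm. I only inferred the press from force and height, because there is no reading of the key itself.
- **Bystanders:** the look-alikes and the bystanders in the last picture look unmoved. I did not measure them, and one or two may lie outside that crop.
- **Robot:** it ended clear of everything, with wrist force near zero.

**Mismatch:** my readings of the key's position differed by about 3 mm, which is less than its 6 mm radius. The side camera was largely blocked by the arm, so the first two baskets were checked only from above.

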